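# Load two seedling dishes into the spring cassette

### The job

Lift the amber shade off the dish stand by its handle and set it down, mouth down, on the clear bench right beside the stand. Then load both seedling dishes into the reclined cassette, one on top of the other and green-taped lids up, pressing each squarely down against the spring until the two orange catches snap out over it. Finally shut the cassette's amber lid fully, and leave everything else on the bench as it is.

Things in the scene. Friction and masses are not known exactly. Their poses are not given: they have to be found in the camera images.
- stand: grey dish stand fixed to the bench, plate 204 (along its x) x 110 x 12 mm; origin: centre of its underside, on the bench. Two white pedestals, 44 mm across, tops 36 mm above the bench, at x = +-45 mm, carry a dish each. The bench from the stand's edge to 200 mm from its centre line, on the cassette's side, is free for the shade. Stand and cassette may swap sides (left, right)
- shade_handle (a point): middle of the black bar handle on the shade: bar 14 mm thick, 84 mm long along the shade's x (as the stand's x), 23 mm free under it; 76 mm above the shade's lower rim, so 88 mm above the bench while on the stand and 76 mm once set down on the bench
- shade: see-through amber box open below, 176 (x) x 84 (y) x 46 mm high plus handle, walls 4 mm, about 0.25 kg, loose on the stand's plate over both dishes with about 8 mm of room round them; origin: centre of its lower rim, z up. Lift it straight up by 60 mm to clear the dishes
- dish_a_center (a point): centre (half-way up) of a sealed clear seedling dish with a green tape band, 60 mm across, 16 mm high, 40 g, z towards its lid. It starts 44 mm above the bench on its pedestal. 30 mm are free between the dishes: grip it on its two sides along the stand's y, with the fingertips no lower than its underside: fingers reaching below a held dish would strike the dish already caught in the cassette
- dish_b_center (a point): centre of the second dish, the same in every way; either may be loaded first
- dish_a: the first dish; origin: centre of its underside, z towards its lid
- dish_b: the second dish; origin: centre of its underside, z towards its lid
- cassette: spring cassette in a fixed white cradle, leaning 25 degrees with its mouth up and towards the robot. z: stack axis, out of the mouth; y: level; x: away from the robot and up. Origin: on the axis, level with the catches' undersides, 145 mm above the bench. A caught dish has its centre at z = -8 mm, the one under it at -24. Push each 4 to 7 mm past -8 so both catches snap: 5 to 12 N along -z
- cassette_mouth (a point): point on the stack axis at z = 30 mm of the cassette, where the four steel guide rails end. The rails (8 mm thick, at x = +-26, y = +-24.5 mm) leave a dish 1.7 mm of play all round and flare outwards over their top 15 mm. The +y and -y sides between them are open (44 mm wide, nothing beyond, down to z = -60 mm): fingers holding a dish along y go in with it and open there
- follower (a joint): blue follower plate (50 x 34 mm) on the cassette's spring, metres pressed down: 0 = empty, its top level with the catches' undersides; 0.016 with one dish caught, 0.032 with two; at most 0.046. It pushes back with 4 N at 0 and 110 N/m more
- catch_front (a joint): orange sprung catch at -x of the cassette, metres pushed back: 0 = out, its flat underside 4.5 mm in over a dish's edge. A dish pressed down pushes it back by its slope (up to z = 14 mm, where an unpressed dish rests) and it snaps out once the dish has passed. Its housing: |x| 35 to 52 mm, |y| up to 12, z up to 16 mm
- catch_back (a joint): the same orange catch at +x of the cassette
- lid (a joint): amber lid of the cassette, radians: 0 = shut over the mouth, square to the axis; 2.2 to 2.5 = open behind the mouth, as found. Hinge line along y at x = 58, z = 33 mm of the cassette; lid 70 mm wide, 6 mm thick, 112 mm long with its tab, top at z = 39 mm when shut. It opens towards +z, then +x. Stiff hinge, stays where left (about 1 N at the tab moves it): push it over from behind, then down
- lid_tab (a point): middle of the upper (outer) face of the lid's black tab, 105 mm from the hinge line
- wash_bottle: bystander, to be left alone: white squeeze bottle with a red cap and a thin bent spout, 68 mm across, about 200 mm tall; origin at the centre of its underside
- reagent_bottle: bystander, to be left alone: amber bottle with a blue cap, 76 mm across, 160 mm tall; origin at the centre of its underside
- glove_box: bystander, to be left alone: purple and white carton of gloves, 125 x 240 x 75 mm; origin at the centre of its underside
- tablet_phone: bystander, to be left alone: black phone lying flat, 150 x 73 x 9 mm; origin at the centre of its underside
- tape_roll: bystander, to be left alone: roll of green tape lying flat, 90 mm across, 19 mm high; origin at the centre of its underside
- forceps: bystander, to be left alone: steel forceps lying flat, 120 mm long, about 8 mm high; origin at the centre of its underside
- marker: bystander, to be left alone: white marker pen with a blue cap, lying, 125 mm long, 17 mm thick; origin at the centre of its underside
There are look-alikes about, which are no part of the job. What is meant by the shade is not turquoise, and is the larger of those in its own colour.

How it is judged:
On the way, in this order (a step that is already met when the one before it is completed fails the run):
1. the shade stands mouth down on the bench beside the stand, let go (height (world z) of shade_handle between 0.07 and 0.082 m and angle between shade_handle's own z axis and vertical below 0.08 rad and horizontal distance between shade_handle and stand below 0.3 m and linear speed of shade below 0.02 m/s and contact force between the fingers and shade below 0.05 N), for 0.2 s.
2. one dish is pressed in and caught by both catches, let go (((angle between the z axis of dish_a_center and the z axis of cassette, either way round below 0.05 rad and x of dish_a_center in the frame of cassette between -0.005 and 0.005 m and y of dish_a_center in the frame of cassette between -0.005 and 0.005 m and z of dish_a_center in the frame of cassette between -0.0115 and -0.005 m and value of joint each of catch_front, catch_back below 0.001 m and value of joint follower above 0.013 m and contact force between the fingers and dish_a below 0.05 N) or (angle between the z axis of dish_b_center and the z axis of cassette, either way round below 0.05 rad and x of dish_b_center in the frame of cassette between -0.005 and 0.005 m and y of dish_b_center in the frame of cassette between -0.005 and 0.005 m and z of dish_b_center in the frame of cassette between -0.0115 and -0.005 m and value of joint each of catch_front, catch_back below 0.001 m and value of joint follower above 0.013 m and contact force between the fingers and dish_b below 0.05 N))), for 0.2 s.
3. both dishes are in the cassette, the upper one caught by both catches, let go (((angle between the z axis of each of dish_a_center, dish_b_center and the z axis of cassette, either way round below 0.05 rad and x of dish_a_center in the frame of cassette between -0.005 and 0.005 m and y of dish_a_center in the frame of cassette between -0.005 and 0.005 m and z of dish_a_center in the frame of cassette between -0.0115 and -0.005 m and x of dish_b_center in the frame of cassette between -0.005 and 0.005 m and y of dish_b_center in the frame of cassette between -0.005 and 0.005 m and z of dish_b_center in the frame of cassette between -0.028 and -0.0205 m) or (angle between the z axis of each of dish_b_center, dish_a_center and the z axis of cassette, either way round below 0.05 rad and x of dish_b_center in the frame of cassette between -0.005 and 0.005 m and y of dish_b_center in the frame of cassette between -0.005 and 0.005 m and z of dish_b_center in the frame of cassette between -0.0115 and -0.005 m and x of dish_a_center in the frame of cassette between -0.005 and 0.005 m and y of dish_a_center in the frame of cassette between -0.005 and 0.005 m and z of dish_a_center in the frame of cassette between -0.028 and -0.0205 m)) and value of joint each of catch_front, catch_back below 0.001 m and contact force between the fingers and dish_a below 0.05 N and contact force between the fingers and dish_b below 0.05 N), for 0.2 s.
4. the cassette's lid is shut (value of joint lid below 0.06 rad), for 0.1 s.
At the end, for the whole second after the job is handed in: Both dishes stacked square in the cassette (5 mm, 0.05 rad), the upper with its centre 5 to 11.5 mm below the catches, the other 20.5 to 28 mm; catches out (1 mm); lid shut (0.06 rad); shade level and mouth down on the bench within 300 mm of the stand; all let go, at rest (all of step 1 and all of step 3 and value of joint lid below 0.06 rad and value of joint follower above 0.029 m and linear speed of each of dish_a, dish_b below 0.02 m/s); the robot touches nothing.
It fails at once if a dish is tipped by more than 60 degrees (angle between any of dish_a_center, dish_b_center's own z axis and vertical above 1.05 rad).
It fails at once if a dish falls to the bench (height (world z) of any of dish_a_center, dish_b_center below 0.03 m).
It fails at once if the shade is tipped by more than 45 degrees (angle between shade_handle's own z axis and vertical above 0.79 rad).
It fails at once if a bystander is shifted by more than 25 mm (distance of any of wash_bottle, reagent_bottle, glove_box, tablet_phone, tape_roll, forceps, marker from where it was at the start of the episode above 0.025 m).
It also fails if it takes over 72 s, if anything falls off the work surface, if the arm or the gripper's body presses on something with over 40 N, if the wrist force passes 120 N, or if a joint passes its speed limit or range.

### The arm

A 6-joint arm with a two-finger parallel gripper is mounted at the origin on the work surface. World frame = base frame: x ahead of the robot, y to its left, z up, the work surface at z = 0. Lengths are in m, angles in rad, forces in N, time in s.
With the tool pointing down it reaches from about 0.275 to 0.75 m from the base axis. Payload 10.2 kg.
Tool frame: the origin (TCP) lies on the centre line of the jaws, within the pads' length; the fingertips stand 25 mm ahead of it and the grasp point (between the pads) lies 6 mm ahead of it; z points along the fingers, y is the line along which they close (so a half turn about z gives the same grasp; the last joint's range is limited). The gripper opens to 88 mm and grips with 3 to 60 N. Pads are 18 mm wide; open, the fingers measure 123 mm over their backs; the gripper's body (75 mm by 187 mm) begins 45 mm behind the grasp point.
Start: joints at [-1.521, 0.313, 1.498, -0, 1.331, -0.223], TCP at [0.141, -0.506, 0.264] pointing down, gripper open.
Joint ranges: [-2.94, 2.94], [-0.97, 2.17], [0.19, 2.56], [-1.23, 4.37], [0.02, 3.11], [-2.88, 2.88]. Speed limits (rad/s): [2.39, 2.39, 3.01, 3.14, 3.14, 3.14].

### API

Orientations are given as a 3x3 rotation matrix whose columns are the frame's x, y, z axes.
In Python, from bench import bot gives the robot as it stands.
- The arm moves only by the shell command python3 -m jog 'ROWS'. ROWS is JSON, a list of rows, each an object of numbers: "tx", "ty", "tz": the shift along the tool's x, y, z in cm; "ax", "ay", "az": the turn, a rotation vector about the tool's x, y, z in degrees; "grip": the closure, from -1 (fully open) to 1 (shut). A call has 1 to 8 rows; each row shifts and turns the commanded pose from where the row before left it, along the tool's axes as they then stand; what a row does not reach is not made up. A row lasts 1/12 s, in which the tool goes at most 41.7 mm and 7.16 degrees, less where a joint would pass 70% of its speed; a pose out of reach is approached as far as the arm can. A call is refused whole if a number of a shift passes 4.17 or a number of a turn 7.16, either way. A call with a gripper value outside its range is refused whole. The fingers move at their own pace and stop on an object; the grip force is fixed at half the most. Time passes only in rows, so rows that do not move let the fingers close. It gives the time, the measured TCP pose, the force, the opening and the grip force at its end, in the units of the state.
- bot.read_state(): the state, without advancing time (a new reading comes with each control period).
- bot.capture(name): name is "scene" or "side" or "wrist"; returns a dict with "pixels" (480x640x3 uint8, red, green, blue), "fovy" (degrees; the focal length in pixels is half the picture's height over the tangent of half this angle, whatever the lens; pixels are square), "cx", "cy" (the principal point, pixels), "distortion" ([k1, k2, p1, p2, k3] as OpenCV has them; the pictures are not rectified), "rvec" (rotation vector, rad) and "tvec" (3), from world to camera coordinates, as OpenCV has them. Camera axes: x right, y down, z forward; pixel columns grow to the right and rows downward; lengths in m; the calibration is good to about 2 mm. A picture is of the moment at which its call begins. There is no depth.
- bot.job_done(): hands the job in; it is judged then, once.
The state is a dict: "t": time; "joint_pos": joint angles; "joint_vel": joint speeds; "joint_torque": joint torques, N m; "tcp_pos": TCP position; "tcp_rot": TCP orientation; "force": force on the tool from outside, world axes, zero at the start; "wrist_torque": the same for the moment, N m; "width": finger opening in m; "finger_force": force on a finger pad.
Only numpy, scipy, OpenCV 4.12 (cv2) and the standard library are available. Lean on these libraries where they do the work, as an engineer would, in place of code of your own. Each camera call takes 0.05 s, during which the arm holds its last target. There are 200 camera calls.

## Working session

There is one attempt and no reset: what is moved stays moved. The work goes in short steps, Python scripts to look and compute and a shell command to move; the robot and the scene stay as the last step left them, time stands still between calls to the robot, and variables do not carry over. Pictures are saved under pics/ and viewed, at most 10 in all, crops included, and the job is handed in when it is done.

```bash
ls; mkdir -p pics; cat > h.py <<'E'
import cv2,numpy as np
from bench import bot
def cap(n,f=None):
    c=bot.capture(n); im=cv2.cvtColor(np.asarray(c["pixels"]),cv2.COLOR_RGB2BGR)
    if f: cv2.imwrite("pics/"+f,im)
    fl=240/np.tan(np.radians(c["fovy"])/2)
    c["K"]=np.array([[fl,0,c["cx"]],[0,fl,c["cy"]],[0,0,1.]]);c["im"]=im
    c["D"]=np.array(c["distortion"],float);c["R"]=cv2.Rodrigues(np.array(c["rvec"],float))[0];c["t"]=np.array(c["tvec"],float)
    return c
def ray(c,uv):
    p=cv2.undistortPoints(np.array(uv,float).reshape(-1,1,2),c["K"],c["D"]).reshape(-1,2)
    d=np.c_[p,np.ones(len(p))]@c["R"]; return -c["R"].T@c["t"],d/np.linalg.norm(d,axis=1)[:,None]
def plane(c,uv,z):
    o,d=ray(c,uv); return o+d*((z-o[2])/d[:,2])[:,None]
def tri(c1,a,c2,b):
    o1,d1=ray(c1,a);o2,d2=ray(c2,b);out=[]
    for u,v in zip(d1,d2):
        s=np.linalg.lstsq(np.c_[u,-v],o2-o1,rcond=None)[0];p,q=o1+s[0]*u,o2+s[1]*v
        out.append(np.r_[(p+q)/2,np.linalg.norm(p-q)])
    return np.array(out)
def proj(c,P): return cv2.projectPoints(np.array(P,float).reshape(-1,1,3),np.array(c["rvec"],float),c["t"],c["K"],c["D"])[0].reshape(-1,2)
E
python3 - <<'E'
from h import *
import pickle
a=cap("scene","s0.png");b=cap("side","d0.png");pickle.dump((a,b),open("v0.pkl","wb"))
for c in(a,b): print(-c["R"].T@c["t"],c["R"][2],c["fovy"])
E
```

```text
pics
[1.18738624 0.02681429 1.15460805] [-0.53704502 -0.02466377 -0.84319295] 54.90685380369735
[-0.16953108  0.93069946  0.81256013] [ 0.51860755 -0.68698833 -0.50901203] 52.6624961834941
```

View pics/s0.png

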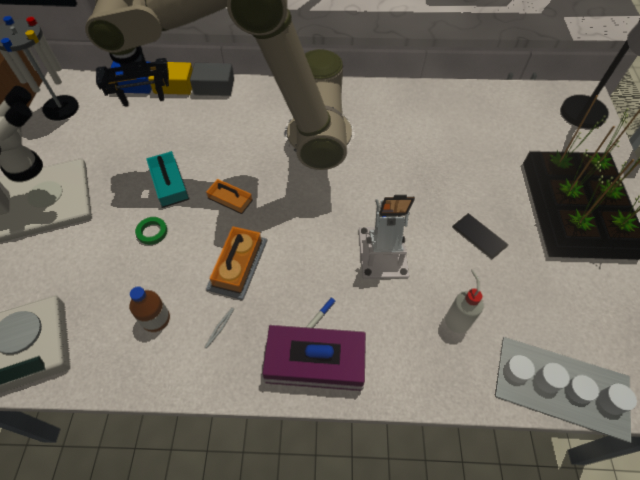

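View pics/d0.png

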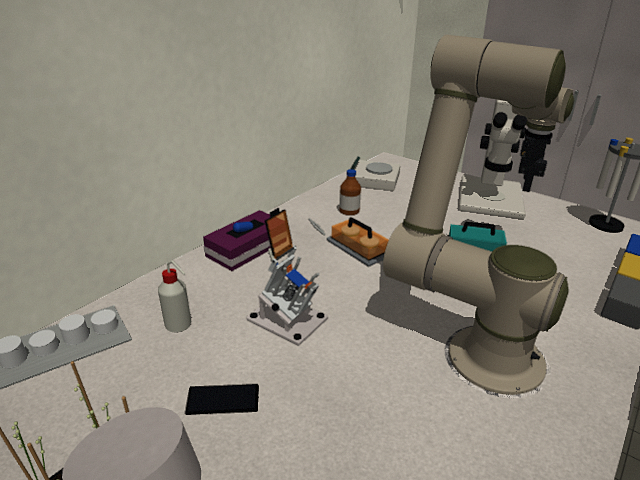

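The scene view shows the arm at the top, with robot +y to the right of the picture. Candidates for the shade are:
- turquoise box, scene (167,178)
- small amber box, scene (230,195)
- larger amber box on the grey stand, scene (236,260), side (360,240)

I choose the last. The cassette is at scene (388,245), side (288,295). Next is a close crop to check this.

```bash
python3 - <<'E'
from h import *
import pickle
a,b=pickle.load(open("v0.pkl","rb"))
def cr(c,x,y,w,h,s): return cv2.resize(c["im"][y:y+h,x:x+w],(w*s,h*s),interpolation=cv2.INTER_CUBIC)
o=np.zeros((600,800,3),np.uint8)
o[:300,:400]=cr(a,190,220,100,75,4);o[:300,400:]=cr(a,340,190,100,75,4)[:,:]
o[300:,:400]=cr(b,310,200,100,75,4);o[300:,400:]=cr(b,240,200,100,150,4)[:300] if 0 else cv2.resize(b["im"][200:350,230:430],(400,300))
o[300:,400:]=cr(b,240,265,100,75,4)
cv2.imwrite("pics/c1.png",o)
hsv=cv2.cvtColor(a["im"],cv2.COLOR_BGR2HSV)
m=cv2.inRange(hsv,(5,120,90),(25,255,255))
for k in cv2.findContours(m,0,2)[0]:
    if cv2.contourArea(k)>150: print(cv2.contourArea(k),cv2.minAreaRect(k),plane(a,[cv2.minAreaRect(k)[0]],.05))
E
```

```text
1691.5 ((235.0000457763672, 256.5000305175781), (30.977569580078125, 64.13101196289062), 23.629377365112305) [[ 0.54358818 -0.21773415  0.05      ]]
183.0 ((397.0, 205.5), (11.0, 26.0), 90.0) [[0.35088827 0.24162242 0.05      ]]
697.0 ((227.87631225585938, 193.77835083007812), (42.2384033203125, 20.0023193359375), 23.962486267089844) [[ 0.32454304 -0.26760764  0.05      ]]
365.5 ((178.5, 71.0), (18.0, 23.0), 90.0) [[-0.23892987 -0.52632346  0.05      ]]
```

View pics/c1.png

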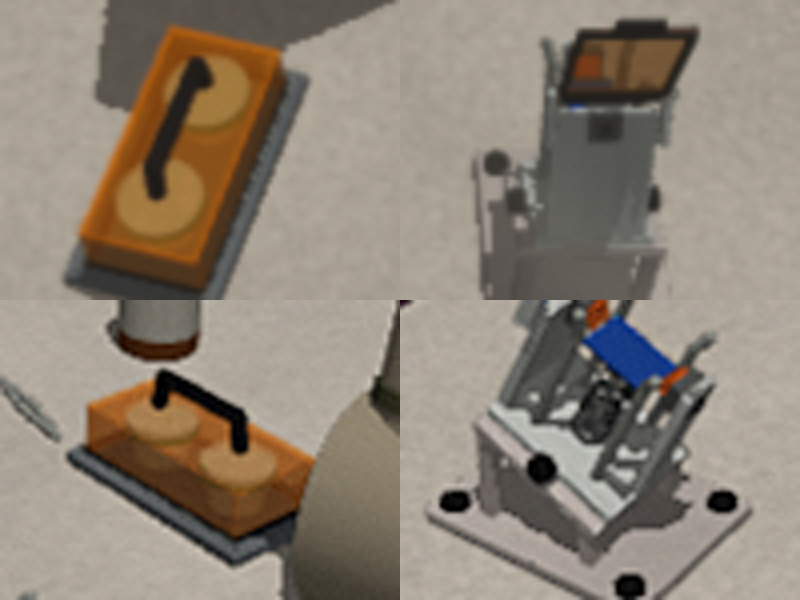

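The crop confirms the choice: the large amber box sits on the grey stand over two dishes. The bar runs from scene (239,238) to (229,260), side (369,228) to (351,219). The cassette's blue follower is at side (397-240...,~282).

```bash
python3 - <<'E'
from h import *
import pickle
a,b=pickle.load(open("v0.pkl","rb"))
P=[[239.5,238],[228.7,260.5]];Q=[[369.5,228.5],[351.2,219]]
p=plane(a,P,.088);q=plane(b,Q,.088);print(p,q,np.linalg.norm(p[0]-p[1]),tri(a,P,b,Q))
m=(p.mean(0)+q.mean(0))/2;d=p[1]-p[0];print(m,np.degrees(np.arctan2(d[1],d[0])))
# bars outline of stand plate corners in scene z=.012: crop coords
S=np.array([[310,75],[212,298],[65,282]])/4+[190,220];print(plane(a,S,.012))
# cassette base corner screws in side crop, base plate screw z~.01
S=np.array([[455,200],[722,200],[630,285]]); S=(S-[400,0])/4+[240,265];print(plane(b,S,.012))
# follower: corners side crop at z~.145
S=np.array([[618,18],[685,62],[640,90],[583,45]]); S=(S-[400,0])/4+[240,265];f=plane(b,S,.145);print(f,f.mean(0))
# lid in scene
w=cap("wrist","w0.png");s=bot.read_state();R=np.array(s["tcp_rot"]);print(R,s["tcp_pos"],s["width"])
o=-w["R"].T@w["t"];print("cam in tool",R.T@(o-s["tcp_pos"]),R.T@w["R"][2],R.T@w["R"][0],w["fovy"])
E
```

```text
[[ 0.50650915 -0.20455797  0.088     ]
 [ 0.57865693 -0.22449857  0.088     ]] [[ 0.50344075 -0.21464523  0.088     ]
 [ 0.58344808 -0.23099565  0.088     ]] 0.07485271997496155 [[ 0.50323843 -0.20757781  0.08866359  0.00831499]
 [ 0.57993403 -0.22432291  0.09143395  0.00162123]]
[ 0.54301373 -0.21867435  0.088     ] -15.450022280169087
[[ 0.45766508 -0.13841504  0.012     ]
 [ 0.64057136 -0.18878709  0.012     ]
 [ 0.63204999 -0.29093087  0.012     ]]
[[0.55662452 0.24828681 0.012     ]
 [0.42163344 0.14007549 0.012     ]
 [0.41572368 0.24039319 0.012     ]]
[[0.48150908 0.17106086 0.145     ]
 [0.41979829 0.18216636 0.145     ]
 [0.42261403 0.22098666 0.145     ]
 [0.47904042 0.20683898 0.145     ]] [0.45074045 0.19526322 0.145     ]
[[ 9.63015386e-01  2.69446402e-01 -5.19517189e-05]
 [ 2.69446336e-01 -9.63014973e-01  9.13367122e-04]
 [ 1.96073202e-04 -8.93584792e-04 -9.99999582e-01]] [ 0.14143864 -0.50542519  0.26332349] 0.08818234823121299
cam in tool [ 0.08237544 -0.00082158 -0.1217556 ] [-3.09889515e-01 -6.90224220e-04  9.50772324e-01] [-7.41317959e-04  9.99999608e-01  4.84340230e-04] 59.15817230874568
```

```bash
cat >> h.py <<'E'
from scipy.spatial.transform import Rotation as Ro
def down(yaw):  # tool x at yaw (deg), z down
    c,s=np.cos(np.radians(yaw)),np.sin(np.radians(yaw)); return np.array([[c,s,0],[s,-c,0],[0,0,-1.]])
def to(p,Rt):
    s=bot.read_state();R=np.array(s["tcp_rot"]);d=R.T@(np.array(p)-s["tcp_pos"])*100
    print("now",np.round(s["tcp_pos"],4),"shift cm (before turning)",np.round(d,2),"turn",np.round(Ro.from_matrix(R.T@Rt).as_rotvec(degrees=True),2),
     "shift cm (after turning)",np.round(Rt.T@(np.array(p)-s["tcp_pos"])*100,2))
E
python3 -m jog '[{"tx":3.8,"ty":-1.4},{"tx":3.8,"ty":-1.4},{"tx":3.8,"ty":-1.4},{"tx":3.8,"ty":-1.4},{"tx":3.8,"ty":-1.4},{"tx":3.8,"ty":-1.4},{"tx":3.8,"ty":-1.4},{"tx":3.8,"ty":-1.4}]'
python3 -m jog '[{"tx":3.8,"ty":-1.4},{"tx":3.8,"ty":-1.4},{"tx":3.8,"ty":-1.4},{"tx":3.8,"ty":-1.4},{"az":6.2},{"az":6.2},{"az":6.2},{"az":6.2}]'
python3 -m jog '[{"az":6.2},{"az":0},{"az":0}]'
python3 - <<'E'
from h import *
import pickle
w=cap("wrist","w1.png");pickle.dump(w,open("w1.pkl","wb"))
to([.543,-.2187,.264],down(-15.4))
E
```

```text
now [ 0.1414 -0.5055  0.2634] shift cm (before turning) [ 4.64e+01 -1.68e+01 -4.00e-02] turn [-0.04  0.   31.03] shift cm (after turning) [ 31.1  -38.31  -0.06]invalid input at $[0]: expected keys tx, ty, tz, ax, ay, az, grip
invalid input at $[0]: expected keys tx, ty, tz, ax, ay, az, grip
invalid input at $[0]: expected keys tx, ty, tz, ax, ay, az, grip
```

View pics/w1.png

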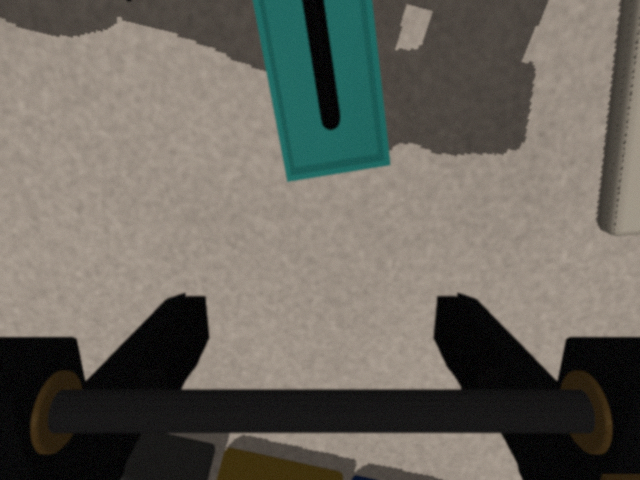

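The rows need all the keys, so the move was refused. The view is still from the start pose: turquoise decoy at (325,80), fingers at (185,330) and (455,330).

```bash

python3 -m jog '[{"tx":3.8,"ty":-1.4,"tz":0,"ax":0,"ay":0,"az":0,"grip":-1},{"tx":3.8,"ty":-1.4,"tz":0,"ax":0,"ay":0,"az":0,"grip":-1},{"tx":3.8,"ty":-1.4,"tz":0,"ax":0,"ay":0,"az":0,"grip":-1},{"tx":3.8,"ty":-1.4,"tz":0,"ax":0,"ay":0,"az":0,"grip":-1},{"tx":3.8,"ty":-1.4,"tz":0,"ax":0,"ay":0,"az":0,"grip":-1},{"tx":3.8,"ty":-1.4,"tz":0,"ax":0,"ay":0,"az":0,"grip":-1},{"tx":3.8,"ty":-1.4,"tz":0,"ax":0,"ay":0,"az":0,"grip":-1},{"tx":3.8,"ty":-1.4,"tz":0,"ax":0,"ay":0,"az":0,"grip":-1}]'
python3 -m jog '[{"tx":3.8,"ty":-1.4,"tz":0,"ax":0,"ay":0,"az":0,"grip":-1},{"tx":3.8,"ty":-1.4,"tz":0,"ax":0,"ay":0,"az":0,"grip":-1},{"tx":3.8,"ty":-1.4,"tz":0,"ax":0,"ay":0,"az":0,"grip":-1},{"tx":3.8,"ty":-1.4,"tz":0,"ax":0,"ay":0,"az":0,"grip":-1},{"tx":0,"ty":0,"tz":0,"ax":0,"ay":0,"az":6.2,"grip":-1},{"tx":0,"ty":0,"tz":0,"ax":0,"ay":0,"az":6.2,"grip":-1},{"tx":0,"ty":0,"tz":0,"ax":0,"ay":0,"az":6.2,"grip":-1},{"tx":0,"ty":0,"tz":0,"ax":0,"ay":0,"az":6.2,"grip":-1}]'
python3 -m jog '[{"tx":0,"ty":0,"tz":0,"ax":0,"ay":0,"az":6.2,"grip":-1},{"tx":0,"ty":0,"tz":0,"ax":0,"ay":0,"az":0,"grip":-1}]'
python3 - <<'E'
from h import *
import pickle
w=cap("wrist","w2.png");pickle.dump(w,open("w2.pkl","wb"))
to([.543,-.2187,.264],down(-15.4))
E
```

```text
t: 0.87
tcp_pos: [0.4054, -0.3143, 0.2638]
tcp_rot: [[0.963, 0.269, 0.0], [0.269, -0.963, -0.0], [-0.0, 0.0, -1.0]]
force: [-0.3, 0.1, 0.3]
width: 0.0882
finger_force: 0.0
t: 1.53
tcp_pos: [0.5354, -0.2206, 0.2633]
tcp_rot: [[0.986, -0.164, -0.001], [-0.164, -0.986, 0.0], [-0.001, -0.0, -1.0]]
force: [0.3, -0.4, 0.1]
width: 0.0882
finger_force: 0.0
t: 1.7
tcp_pos: [0.5353, -0.2209, 0.2635]
tcp_rot: [[0.963, -0.269, -0.0], [-0.269, -0.963, 0.0], [-0.0, -0.0, -1.0]]
force: [0.3, 0.4, 0.6]
width: 0.088
finger_force: 0.0
now [ 0.5353 -0.2209  0.2635] shift cm (before turning) [ 0.69 -0.42 -0.05] turn [-0.01  0.02  0.14] shift cm (after turning) [ 0.69 -0.42 -0.05]
```

View pics/w2.png

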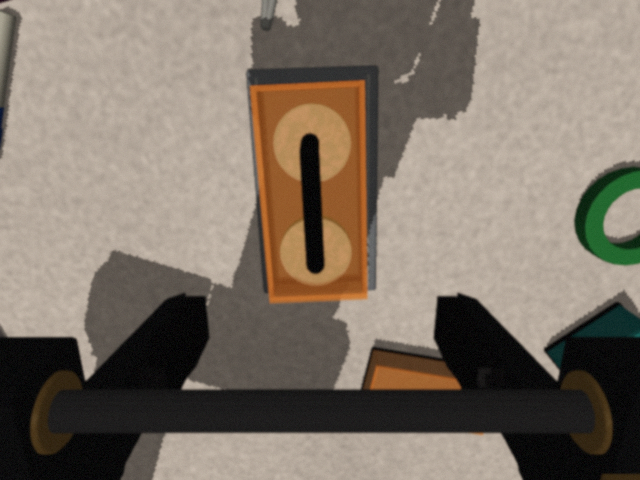

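The wrist view shows the amber shade, with the handle from (310,135) to (316,270) and the dish lids at (312,143) and (315,252).

```bash
python3 - <<'E'
from h import *
import pickle
w=pickle.load(open("w2.pkl","rb"))
m=(w["im"].max(2)<30).astype(np.uint8);m[300:]=0;m[:100]=0;m[:,:270]=0;m[:,360:]=0
k=max(cv2.findContours(m,0,2)[0],key=cv2.contourArea);r=cv2.minAreaRect(k);print(r)
bx=cv2.boxPoints(r);q=plane(w,bx,.093);c=q.mean(0);print(c)
e=[q[i]-q[(i+1)%4] for i in range(2)];print([np.linalg.norm(v) for v in e]);v=max(e,key=np.linalg.norm);v*=np.sign(v[0]);yaw=np.degrees(np.arctan2(v[1],v[0]));print(yaw)
print("dishes",plane(w,[[312,143],[315,252]],.052))
to([c[0],c[1],.094],down(yaw))
E
```

```text
((311.5875549316406, 203.0445098876953), (136.37445068359375, 16.858003616333008), 87.20729064941406)
[ 0.54544507 -0.21508259  0.093     ]
[np.float64(0.011375067719920372), np.float64(0.0994104317990821)]
-12.9427741036673
dishes [[ 0.58431996 -0.22551922  0.052     ]
 [ 0.49729254 -0.20317919  0.052     ]]
now [ 0.5353 -0.2209  0.2635] shift cm (before turning) [ 0.83 -0.83 16.95] turn [-0.01  0.02 -2.31] shift cm (after turning) [ 0.86 -0.8  16.95]
```

```bash

python3 -m jog '[{"tx":0.4,"ty":-0.77,"tz":3,"ax":0,"ay":0,"az":-1.5,"grip":-1},{"tx":0,"ty":0,"tz":3.5,"ax":0,"ay":0,"az":0,"grip":-1},{"tx":0,"ty":0,"tz":3.5,"ax":0,"ay":0,"az":0,"grip":-1},{"tx":0,"ty":0,"tz":3,"ax":0,"ay":0,"az":0,"grip":-1},{"tx":0,"ty":0,"tz":2,"ax":0,"ay":0,"az":0,"grip":-1},{"tx":0,"ty":0,"tz":1.9,"ax":0,"ay":0,"az":0,"grip":-1},{"tx":0,"ty":0,"tz":0,"ax":0,"ay":0,"az":0,"grip":-1},{"tx":0,"ty":0,"tz":0,"ax":0,"ay":0,"az":0,"grip":-1}]'
python3 -m jog '[{"tx":0,"ty":0,"tz":0,"ax":0,"ay":0,"az":0,"grip":1},{"tx":0,"ty":0,"tz":0,"ax":0,"ay":0,"az":0,"grip":1},{"tx":0,"ty":0,"tz":0,"ax":0,"ay":0,"az":0,"grip":1},{"tx":0,"ty":0,"tz":0,"ax":0,"ay":0,"az":0,"grip":1},{"tx":0,"ty":0,"tz":0,"ax":0,"ay":0,"az":0,"grip":1},{"tx":0,"ty":0,"tz":0,"ax":0,"ay":0,"az":0,"grip":1},{"tx":0,"ty":0,"tz":0,"ax":0,"ay":0,"az":0,"grip":1},{"tx":0,"ty":0,"tz":0,"ax":0,"ay":0,"az":0,"grip":1}]'
```

```text
t: 2.42
tcp_pos: [0.5411, -0.2145, 0.0946]
tcp_rot: [[0.971, -0.238, -0.001], [-0.238, -0.971, 0.001], [-0.001, -0.0, -1.0]]
force: [0.3, -0.9, -0.1]
width: 0.0883
finger_force: 0.0
t: 3.08
tcp_pos: [0.5412, -0.2146, 0.0948]
tcp_rot: [[0.971, -0.24, -0.0], [-0.24, -0.971, -0.0], [-0.0, 0.0, -1.0]]
force: [-0.5, -0.6, 0.7]
width: 0.0372
finger_force: 0.0
```

```bash

python3 -m jog '[{"tx":0,"ty":0,"tz":0,"ax":0,"ay":0,"az":0,"grip":1},{"tx":0,"ty":0,"tz":0,"ax":0,"ay":0,"az":0,"grip":1},{"tx":0,"ty":0,"tz":0,"ax":0,"ay":0,"az":0,"grip":1},{"tx":0,"ty":0,"tz":0,"ax":0,"ay":0,"az":0,"grip":1},{"tx":0,"ty":0,"tz":0,"ax":0,"ay":0,"az":0,"grip":1},{"tx":0,"ty":0,"tz":0,"ax":0,"ay":0,"az":0,"grip":1}]'
python3 -m jog '[{"tx":0,"ty":0,"tz":-1,"ax":0,"ay":0,"az":0,"grip":1},{"tx":0,"ty":0,"tz":-1.5,"ax":0,"ay":0,"az":0,"grip":1},{"tx":0,"ty":0,"tz":-1.5,"ax":0,"ay":0,"az":0,"grip":1},{"tx":0,"ty":0,"tz":-2,"ax":0,"ay":0,"az":0,"grip":1},{"tx":0,"ty":0,"tz":-1.5,"ax":0,"ay":0,"az":0,"grip":1},{"tx":0,"ty":0,"tz":0,"ax":0,"ay":0,"az":0,"grip":1}]'
```

```text
t: 3.58
tcp_pos: [0.5412, -0.2147, 0.0948]
tcp_rot: [[0.971, -0.24, -0.0], [-0.24, -0.971, -0.0], [0.0, 0.0, -1.0]]
force: [-0.4, -1.4, 0.4]
width: 0.0128
finger_force: 29.5
t: 4.08
tcp_pos: [0.5422, -0.215, 0.1732]
tcp_rot: [[0.971, -0.24, 0.005], [-0.24, -0.971, -0.003], [0.005, 0.002, -1.0]]
force: [0.0, 0.3, -1.2]
width: 0.013
finger_force: 29.7
```

```bash

python3 -m jog '[{"tx":0,"ty":-1.5,"tz":0,"ax":0,"ay":0,"az":0,"grip":1},{"tx":0,"ty":-2.5,"tz":0,"ax":0,"ay":0,"az":0,"grip":1},{"tx":0,"ty":-2.5,"tz":0,"ax":0,"ay":0,"az":0,"grip":1},{"tx":0,"ty":-2.5,"tz":0,"ax":0,"ay":0,"az":0,"grip":1},{"tx":0,"ty":-2.5,"tz":0,"ax":0,"ay":0,"az":0,"grip":1},{"tx":0,"ty":-1.5,"tz":0,"ax":0,"ay":0,"az":0,"grip":1},{"tx":0,"ty":0,"tz":1.5,"ax":0,"ay":0,"az":0,"grip":1},{"tx":0,"ty":0,"tz":2,"ax":0,"ay":0,"az":0,"grip":1}]'
python3 -m jog '[{"tx":0,"ty":0,"tz":2,"ax":0,"ay":0,"az":0,"grip":1},{"tx":0,"ty":0,"tz":1.5,"ax":0,"ay":0,"az":0,"grip":1},{"tx":0,"ty":0,"tz":1,"ax":0,"ay":0,"az":0,"grip":1},{"tx":0,"ty":0,"tz":0.4,"ax":0,"ay":0,"az":0,"grip":1},{"tx":0,"ty":0,"tz":0.3,"ax":0,"ay":0,"az":0,"grip":1},{"tx":0,"ty":0,"tz":0.2,"ax":0,"ay":0,"az":0,"grip":1},{"tx":0,"ty":0,"tz":0.1,"ax":0,"ay":0,"az":0,"grip":1},{"tx":0,"ty":0,"tz":0,"ax":0,"ay":0,"az":0,"grip":1}]'
```

```text
t: 4.75
tcp_pos: [0.5727, -0.0864, 0.1345]
tcp_rot: [[0.971, -0.238, 0.001], [-0.238, -0.971, -0.0], [0.001, -0.0, -1.0]]
force: [0.4, 0.4, -2.6]
width: 0.0125
finger_force: 29.7
t: 5.42
tcp_pos: [0.5722, -0.0883, 0.0821]
tcp_rot: [[0.971, -0.239, 0.0], [-0.239, -0.971, -0.001], [0.0, 0.001, -1.0]]
force: [-12.2, 1.5, 16.0]
width: 0.0124
finger_force: 28.1
```

```bash

python3 -m jog '[{"tx":0,"ty":0,"tz":-0.05,"ax":0,"ay":0,"az":0,"grip":-1},{"tx":0,"ty":0,"tz":0,"ax":0,"ay":0,"az":0,"grip":-1},{"tx":0,"ty":0,"tz":0,"ax":0,"ay":0,"az":0,"grip":-1},{"tx":0,"ty":0,"tz":0,"ax":0,"ay":0,"az":0,"grip":-1},{"tx":0,"ty":0,"tz":0,"ax":0,"ay":0,"az":0,"grip":-1},{"tx":0,"ty":0,"tz":0,"ax":0,"ay":0,"az":0,"grip":-1},{"tx":0,"ty":0,"tz":0,"ax":0,"ay":0,"az":0,"grip":-1},{"tx":0,"ty":0,"tz":0,"ax":0,"ay":0,"az":0,"grip":-1}]'
python3 -m jog '[{"tx":0,"ty":0,"tz":-2,"ax":0,"ay":0,"az":0,"grip":-1},{"tx":0,"ty":0,"tz":-4,"ax":0,"ay":0,"az":0,"grip":-1},{"tx":0,"ty":0,"tz":-4,"ax":0,"ay":0,"az":-7,"grip":-1},{"tx":0,"ty":0,"tz":-4,"ax":0,"ay":0,"az":-7,"grip":-1},{"tx":0,"ty":0,"tz":-4,"ax":0,"ay":0,"az":-7,"grip":-1},{"tx":0,"ty":0,"tz":-4,"ax":0,"ay":0,"az":-7,"grip":-1},{"tx":0,"ty":0,"tz":-4,"ax":0,"ay":0,"az":-7,"grip":-1},{"tx":0,"ty":0,"tz":0,"ax":0,"ay":0,"az":-7,"grip":-1}]'
python3 -m jog '[{"tx":0,"ty":0,"tz":0,"ax":0,"ay":0,"az":-7,"grip":-1},{"tx":0,"ty":0,"tz":0,"ax":0,"ay":0,"az":-7,"grip":-1},{"tx":0,"ty":0,"tz":0,"ax":0,"ay":0,"az":-7,"grip":-1},{"tx":0,"ty":0,"tz":0,"ax":0,"ay":0,"az":-7,"grip":-1},{"tx":0,"ty":0,"tz":0,"ax":0,"ay":0,"az":-7,"grip":-1},{"tx":0,"ty":0,"tz":0,"ax":0,"ay":0,"az":-7,"grip":-1},{"tx":0,"ty":0,"tz":0,"ax":0,"ay":0,"az":-7,"grip":-1},{"tx":0,"ty":0,"tz":0,"ax":0,"ay":0,"az":-7,"grip":-1}]'
python3 -m jog '[{"tx":0,"ty":0,"tz":0,"ax":0,"ay":0,"az":-7,"grip":-1},{"tx":0,"ty":0,"tz":0,"ax":0,"ay":0,"az":-7,"grip":-1},{"tx":0,"ty":0,"tz":0,"ax":0,"ay":0,"az":-7,"grip":-1},{"tx":0,"ty":0,"tz":0,"ax":0,"ay":0,"az":-7,"grip":-1},{"tx":0,"ty":0,"tz":0,"ax":0,"ay":0,"az":-7,"grip":-1},{"tx":0,"ty":0,"tz":0,"ax":0,"ay":0,"az":-7,"grip":-1},{"tx":0,"ty":0,"tz":0,"ax":0,"ay":0,"az":-7,"grip":-1},{"tx":0,"ty":0,"tz":0,"ax":0,"ay":0,"az":-7,"grip":-1}]'
python3 -m jog '[{"tx":0,"ty":0,"tz":0,"ax":0,"ay":0,"az":-7,"grip":-1},{"tx":0,"ty":0,"tz":0,"ax":0,"ay":0,"az":-7,"grip":-1},{"tx":0,"ty":0,"tz":0,"ax":0,"ay":0,"az":-7,"grip":-1},{"tx":0,"ty":0,"tz":0,"ax":0,"ay":0,"az":-7,"grip":-1},{"tx":0,"ty":0,"tz":0,"ax":0,"ay":0,"az":-7,"grip":-1},{"tx":0,"ty":0,"tz":0,"ax":0,"ay":0,"az":0,"grip":-1}]'
python3 -c "
from h import *
to([.39,.19,.36],down(175)); print(bot.read_state()['joint_pos'])"
```

```text
t: 6.08
tcp_pos: [0.5724, -0.0884, 0.0802]
tcp_rot: [[0.971, -0.24, -0.0], [-0.24, -0.971, 0.0], [-0.0, -0.0, -1.0]]
force: [-0.1, 0.4, 0.1]
width: 0.0636
finger_force: 0.0
t: 6.75
tcp_pos: [0.5734, -0.0887, 0.3486]
tcp_rot: [[0.879, 0.477, 0.012], [0.477, -0.879, -0.005], [0.009, 0.01, -1.0]]
force: [0.5, -0.8, -0.1]
width: 0.088
finger_force: 0.0
t: 7.42
tcp_pos: [0.5723, -0.0884, 0.3401]
tcp_rot: [[0.096, 0.995, -0.0], [0.995, -0.096, 0.0], [0.0, -0.0, -1.0]]
force: [0.6, -0.0, 0.0]
width: 0.0881
finger_force: 0.0
t: 8.08
tcp_pos: [0.5723, -0.0883, 0.3401]
tcp_rot: [[-0.771, 0.636, -0.0], [0.636, 0.771, 0.0], [0.0, -0.0, -1.0]]
force: [-0.7, 0.1, -0.1]
width: 0.0883
finger_force: 0.0
t: 8.58
tcp_pos: [0.5724, -0.0884, 0.3401]
tcp_rot: [[-0.997, 0.081, -0.0], [0.081, 0.997, 0.0], [0.0, 0.0, -1.0]]
force: [0.3, -0.2, -0.4]
width: 0.0875
finger_force: 0.0
now [ 0.5724 -0.0884  0.3401] shift cm (before turning) [20.42 26.28 -1.98] turn [ 0.   -0.01  0.38] shift cm (after turning) [20.59 26.14 -1.99]
[-3.55371314e-01  3.98386952e-01  1.18201612e+00  7.34656842e-06
  1.56131431e+00 -1.84557445e+00]
```

```bash

python3 -m jog '[{"tx":3.4,"ty":1,"tz":-0.3,"ax":0,"ay":0,"az":0,"grip":-1},{"tx":3.4,"ty":1,"tz":-0.3,"ax":0,"ay":0,"az":0,"grip":-1},{"tx":3.4,"ty":1,"tz":-0.3,"ax":0,"ay":0,"az":0,"grip":-1},{"tx":3.4,"ty":2,"tz":-0.3,"ax":0,"ay":0,"az":0,"grip":-1},{"tx":3.4,"ty":2,"tz":-0.4,"ax":0,"ay":0,"az":0,"grip":-1},{"tx":3.4,"ty":2,"tz":-0.4,"ax":0,"ay":0,"az":0,"grip":-1},{"tx":0,"ty":3.9,"tz":0,"ax":0,"ay":0,"az":0,"grip":-1},{"tx":0,"ty":3.9,"tz":0,"ax":0,"ay":0,"az":0,"grip":-1}]'
python3 -m jog '[{"tx":0,"ty":3.9,"tz":0,"ax":0,"ay":0,"az":0,"grip":-1},{"tx":0,"ty":3.9,"tz":0,"ax":0,"ay":0,"az":0,"grip":-1},{"tx":0,"ty":1.6,"tz":0,"ax":0,"ay":0,"az":0,"grip":-1},{"tx":0,"ty":0,"tz":0,"ax":0,"ay":0,"az":0,"grip":-1},{"tx":0,"ty":0,"tz":0,"ax":0,"ay":0,"az":0,"grip":-1}]'
python3 - <<'E'
from h import *
import pickle
w=cap("wrist","w3.png");pickle.dump(w,open("w3.pkl","wb"))
to([.39,.19,.36],down(175))
E
```

```text
t: 9.25
tcp_pos: [0.382, 0.0973, 0.3614]
tcp_rot: [[-0.996, 0.092, 0.003], [0.092, 0.996, -0.0], [-0.003, 0.0, -1.0]]
force: [0.7, -0.5, -0.1]
width: 0.088
finger_force: 0.0
t: 9.67
tcp_pos: [0.3912, 0.1903, 0.3601]
tcp_rot: [[-0.996, 0.086, -0.0], [0.086, 0.996, -0.0], [0.0, -0.0, -1.0]]
force: [-0.5, 0.2, 0.2]
width: 0.0883
finger_force: 0.0
now [0.3913 0.1896 0.3602] shift cm (before turning) [0.13 0.03 0.02] turn [-0.02 -0.01  0.02] shift cm (after turning) [0.13 0.03 0.02]
```

View pics/w3.png

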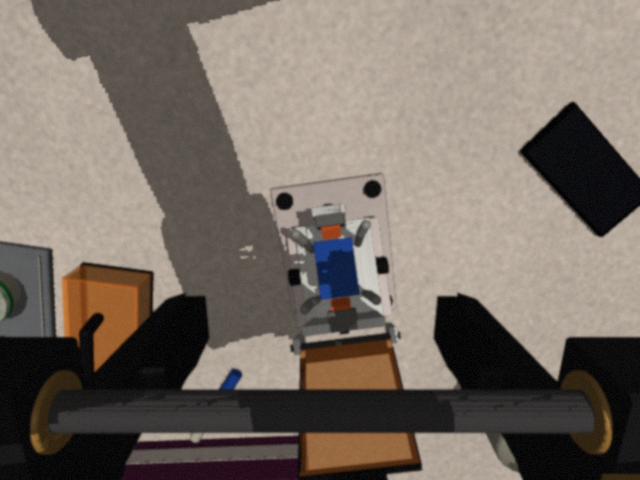

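The wrist view looks straight into the cassette: blue follower at (337,267), orange catches at (330,232) and (341,304), open lid below at (355,410).

```bash
cat >> h.py <<'E'
def cas(yaw):
    c,s=np.cos(np.radians(yaw)),np.sin(np.radians(yaw));q=np.radians(25);u=np.array([c,s,0]);z=np.array([0,0,1.])
    X=np.cos(q)*u+np.sin(q)*z;Z=-np.sin(q)*u+np.cos(q)*z;return np.c_[X,np.cross(Z,X),Z]
E
python3 - <<'E'
from h import *
import pickle
w=pickle.load(open("w3.pkl","rb"));hsv=cv2.cvtColor(w["im"],cv2.COLOR_BGR2HSV)
m=cv2.inRange(hsv,(100,100,30),(130,255,255));m[:200]=0;m[320:]=0;m[:,:300]=0;m[:,370:]=0
k=max(cv2.findContours(m,0,2)[0],key=cv2.contourArea);r=cv2.minAreaRect(k);print(r)
def tp(uv,O,R):
    o,d=ray(w,uv);return o+d*(((O-o)@R[:,2])/(d@R[:,2]))[:,None]
hu=cv2.convexHull(k); ap=cv2.approxPolyDP(hu,4,True).reshape(-1,2).astype(float);print(ap)
bx=cv2.boxPoints(r)
O=plane(w,[r[0]],.145)[0];R=cas(-5)
q=tp(ap,O,R);print("corners in cass frame",(q-O)@R*1000)
print("O",O, "box", (tp(bx,O,R)-O)@R*1000)
om=cv2.inRange(hsv,(2,120,60),(16,255,255));om[:215]=0;om[325:]=0;om[:,:300]=0;om[:,365:]=0
P=[]
for k in cv2.findContours(om,0,2)[0]:
    if cv2.contourArea(k)>20:
        c=cv2.minAreaRect(k);q=tp(k.reshape(-1,2).astype(float),O,R);print("catch",c,((q-O)@R*1000).min(0),((q-O)@R*1000).max(0))
E
python3 - <<'E'
import cv2
im=cv2.imread('pics/w3.png')[175:355,255:425];cv2.imwrite('pics/c3.png',cv2.resize(im,None,fx=3.3,fy=3.3,interpolation=2))
E
```

```text
((335.6799621582031, 267.7599792480469), (57.699920654296875, 39.88082504272461), 81.8698959350586)
[[350. 237.]
 [358. 293.]
 [321. 299.]
 [313. 244.]]
corners in cass frame [[-2.66298384e+01  1.25184968e+01 -3.38607146e-14]
 [ 2.14921750e+01  1.89672768e+01  3.08586104e-14]
 [ 2.65715902e+01 -1.26086112e+01 -3.29152993e-15]
 [-2.05158223e+01 -1.95497857e+01 -4.81433547e-15]]
O [0.45161144 0.19913458 0.145     ] box [[-2.22383159e+01 -2.05414697e+01  1.93038525e-14]
 [-2.71718352e+01  1.36848875e+01  2.80165807e-15]
 [ 2.19143509e+01  2.02428857e+01  5.81699537e-14]
 [ 2.66898894e+01 -1.34435283e+01 -1.58527594e-14]]
catch ((340.0, 304.0), (12.155404090881348, 19.349416732788086), 82.87498474121094) [ 2.48756789e+01 -4.11147759e+00 -4.67155094e-14] [3.58108201e+01 1.20530357e+01 5.11966446e-14]
catch ((330.55389404296875, 231.43080139160156), (13.14768123626709, 20.341697692871094), 82.87498474121094) [-3.80186229e+01 -1.35018309e+01 -4.10307371e-14] [-2.57465780e+01  3.89954336e+00  6.72586404e-14]
```

View pics/c3.png

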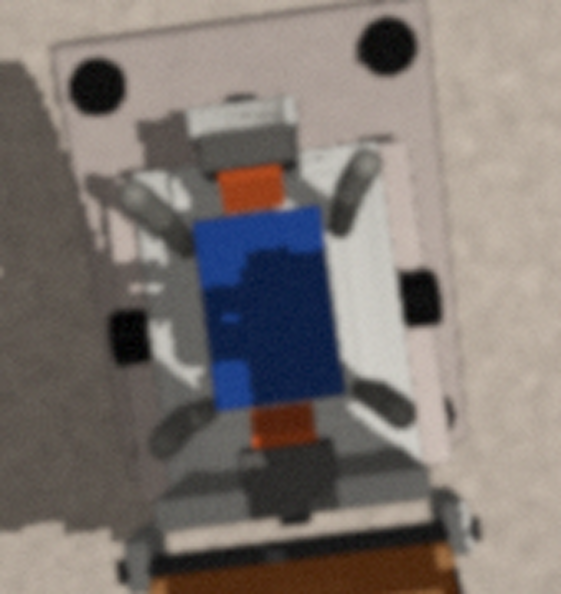

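The crop shows the follower corners, both orange catches and four rail tips at crop (130,190), (370,160), (165,445), (405,412). It also shows base screws at (97,87) and (387,45).

```bash
python3 - <<'E'
from h import *
import pickle
w=pickle.load(open("w3.pkl","rb"));O=np.array([0.45161144,0.19913458,0.145])
def tp(uv,O,R):
    o,d=ray(w,uv);return o+d*(((O-o)@R[:,2])/(d@R[:,2]))[:,None]
C=lambda l:np.array(l)/3.3+[255,175]
for y in(2,3,4):
    R=cas(y)
    t=tp(C([[130,190],[370,160],[165,445],[405,412]]),O+.03*R[:,2],R);print(y,np.round(((t-O)@R)*1000,1),"mean",np.round((((t-O)@R)*1000).mean(0),1))
    c=tp([[340,304],[330.55,231.43]],O+.005*R[:,2],R);print("catch",np.round(((c-O)@R)*1000,1))
    q=tp([[350,237],[358,293],[321,299],[313,244]],O,R);print("foll",np.round(((q-O)@R)*1000,1).tolist())
d=np.diff(plane(w,C([[97,87],[387,45]]),.014),axis=0)[0];print("screws",d,np.degrees(np.arctan2(d[1],d[0])))
E
```

```text
2 [[-30.3 -29.3  30. ]
 [-30.8  29.2  30. ]
 [ 31.3 -27.3  30. ]
 [ 29.7  30.   30. ]] mean [-0.   0.7 30. ]
catch [[ 30.8   0.2   5. ]
 [-31.1  -0.8   5. ]]
foll [[-25.0, 15.3, -0.0], [23.4, 16.4, -0.0], [25.0, -15.5, 0.0], [-22.6, -17.2, 0.0]]
3 [[-30.8 -28.6  30. ]
 [-30.3  29.9  30. ]
 [ 30.8 -27.5  30. ]
 [ 30.2  29.7  30. ]] mean [-0.   0.9 30. ]
catch [[ 30.8  -0.3   5. ]
 [-31.2  -0.2   5. ]]
foll [[-24.7, 15.7, -0.0], [23.7, 16.0, -0.0], [24.8, -15.9, -0.0], [-22.9, -16.8, -0.0]]
4 [[-31.3 -27.9  30. ]
 [-29.8  30.6  30. ]
 [ 30.4 -27.8  30. ]
 [ 30.6  29.4  30. ]] mean [-0.   1.1 30. ]
catch [[ 30.8  -0.7   5. ]
 [-31.2   0.3   5. ]]
foll [[-24.5, 16.1, -0.0], [23.9, 15.7, -0.0], [24.5, -16.3, 0.0], [-23.2, -16.5, 0.0]]
screws [-0.00600312  0.09999718  0.        ] 93.43550586873889
```

```bash

python3 -m jog '[{"tx":0,"ty":-3.8,"tz":0,"ax":0,"ay":0,"az":0,"grip":-1},{"tx":0,"ty":-3.8,"tz":0,"ax":0,"ay":0,"az":0,"grip":-1},{"tx":0,"ty":-3.8,"tz":0,"ax":0,"ay":0,"az":0,"grip":-1},{"tx":-1.7,"ty":-3.6,"tz":0,"ax":0,"ay":0,"az":0,"grip":-1},{"tx":-1.7,"ty":-3.6,"tz":0,"ax":0,"ay":0,"az":0,"grip":-1},{"tx":-1.7,"ty":-3.6,"tz":1,"ax":0,"ay":0,"az":0,"grip":-1},{"tx":-2,"ty":-3.2,"tz":1,"ax":0,"ay":0,"az":0,"grip":-1},{"tx":-2,"ty":-3.2,"tz":1,"ax":0,"ay":0,"az":0,"grip":-1}]'
python3 -m jog '[{"tx":-2,"ty":-3.2,"tz":1.5,"ax":0,"ay":0,"az":0,"grip":-1},{"tx":-2,"ty":-3.2,"tz":1.5,"ax":0,"ay":0,"az":0,"grip":-1},{"tx":-2,"ty":-3.2,"tz":2,"ax":0,"ay":0,"az":0,"grip":-1},{"tx":-2,"ty":-3.2,"tz":2,"ax":0,"ay":0,"az":4.5,"grip":-1},{"tx":0,"ty":0,"tz":0,"ax":0,"ay":0,"az":4.5,"grip":-1},{"tx":0,"ty":0,"tz":0,"ax":0,"ay":0,"az":0,"grip":-1},{"tx":0,"ty":0,"tz":0,"ax":0,"ay":0,"az":0,"grip":-1}]'
python3 - <<'E'
from h import *
import pickle
w=cap("wrist","w4.png");pickle.dump(w,open("w4.pkl","wb"))
to([.541,-.2145,.26],down(166))
E
```

```text
t: 10.38
tcp_pos: [0.4573, -0.1061, 0.3302]
tcp_rot: [[-0.996, 0.09, 0.001], [0.09, 0.996, -0.001], [-0.001, -0.0, -1.0]]
force: [1.3, 1.0, 0.3]
width: 0.0879
finger_force: 0.0
t: 10.97
tcp_pos: [0.525, -0.2363, 0.2616]
tcp_rot: [[-0.971, 0.24, 0.0], [0.24, 0.971, -0.0], [-0.0, -0.0, -1.0]]
force: [1.0, 1.2, 1.1]
width: 0.0876
finger_force: 0.0
now [ 0.5252 -0.2357  0.2623] shift cm (before turning) [-1.03  2.43  0.23] turn [-0.03  0.08  0.18] shift cm (after turning) [-1.02  2.44  0.23]
```

View pics/w4.png

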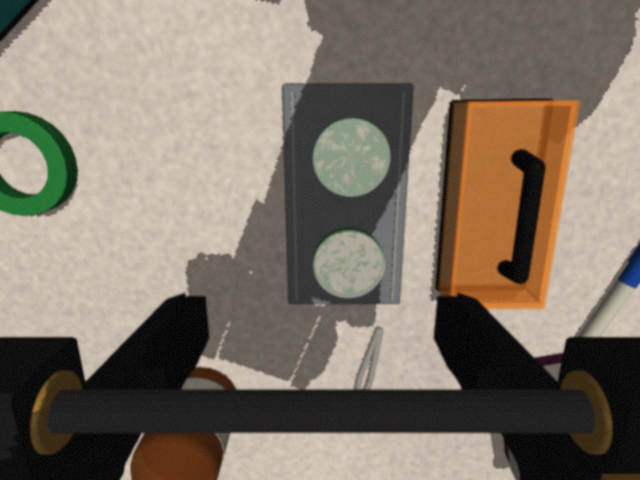

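The shade stands on the bench at (510,205). The two green-lidded dishes on the stand are at (351,157) and (349,263).

```bash
python3 - <<'E'
from h import *
import pickle
w=pickle.load(open("w4.pkl","rb"));hsv=cv2.cvtColor(w["im"],cv2.COLOR_BGR2HSV)
m=cv2.inRange(hsv,(40,12,90),(90,120,255));m[:,:290]=0;m[:,410:]=0;m[:90]=0;m[305:]=0
m=cv2.morphologyEx(m,cv2.MORPH_CLOSE,np.ones((9,9),np.uint8))
P=[]
for k in cv2.findContours(m,0,2)[0]:
    if cv2.contourArea(k)>800:
        k=cv2.convexHull(k).reshape(-1,2).astype(float);q=plane(w,k,.052)
        c,r=cv2.minEnclosingCircle((q[:,:2]*1000).astype(np.float32));e=cv2.fitEllipse((q[:,:2]*1000).astype(np.float32));print(c,r,e);P.append(np.array(e[0])/1000)
d=P[0]-P[1];print(np.linalg.norm(d),np.degrees(np.arctan2(d[1],d[0])),(P[0]+P[1])/2)
for p in P: to([p[0],p[1],.0625],down(166))
E
```

```text
(584.1619262695312, -221.77081298828125) 33.83707809448242 ((582.2445678710938, -223.30941772460938), (57.871543884277344, 65.3683090209961), 3.8304433822631836)
(497.01373291015625, -203.514892578125) 30.4736328125 ((496.8517150878906, -203.62344360351562), (60.250885009765625, 60.725955963134766), 22.7729549407959)
0.08763262453875376 -12.981831454372589 [ 0.53954814 -0.21346643]
now [ 0.5252 -0.2357  0.2623] shift cm (before turning) [-5.22  2.57 19.98] turn [-0.03  0.08  0.18] shift cm (after turning) [-5.23  2.58 19.98]
now [ 0.5252 -0.2357  0.2623] shift cm (before turning) [ 3.55  2.45 19.97] turn [-0.03  0.08  0.18] shift cm (after turning) [ 3.53  2.42 19.98]
```

```bash

python3 -m jog '[{"tx":1.8,"ty":1.2,"tz":0,"ax":0,"ay":0,"az":0,"grip":-1},{"tx":1.75,"ty":1.25,"tz":2,"ax":0,"ay":0,"az":0,"grip":-1},{"tx":0,"ty":0,"tz":3.8,"ax":0,"ay":0,"az":0,"grip":-1},{"tx":0,"ty":0,"tz":3.8,"ax":0,"ay":0,"az":0,"grip":-1},{"tx":0,"ty":0,"tz":3.8,"ax":0,"ay":0,"az":0,"grip":-1},{"tx":0,"ty":0,"tz":3,"ax":0,"ay":0,"az":0,"grip":-1},{"tx":0,"ty":0,"tz":2,"ax":0,"ay":0,"az":0,"grip":-1},{"tx":0,"ty":0,"tz":1.1,"ax":0,"ay":0,"az":0,"grip":-1}]'
python3 -m jog '[{"tx":0,"ty":0,"tz":0,"ax":0,"ay":0,"az":0,"grip":-1},{"tx":0,"ty":0,"tz":0,"ax":0,"ay":0,"az":0,"grip":-1}]'
python3 -c "
from h import *
to([.4969,-.2036,.0625],down(166))"
```

```text
t: 11.68
tcp_pos: [0.4964, -0.2023, 0.0652]
tcp_rot: [[-0.971, 0.238, -0.001], [0.238, 0.971, 0.001], [0.001, 0.0, -1.0]]
force: [-0.3, -0.1, 0.1]
width: 0.0881
finger_force: 0.0
t: 11.85
tcp_pos: [0.4976, -0.2032, 0.0676]
tcp_rot: [[-0.971, 0.239, 0.002], [0.239, 0.971, -0.001], [-0.002, -0.001, -1.0]]
force: [-0.1, 0.3, -0.1]
width: 0.0881
finger_force: 0.0
now [ 0.4976 -0.2032  0.0676] shift cm (before turning) [ 0.06 -0.05  0.51] turn [-0.04  0.1   0.18] shift cm (after turning) [ 0.06 -0.05  0.51]
```

```bash

python3 -m jog '[{"tx":0.05,"ty":0,"tz":0.3,"ax":0,"ay":0,"az":0,"grip":-1},{"tx":0,"ty":0,"tz":0.15,"ax":0,"ay":0,"az":0,"grip":-1},{"tx":0,"ty":0,"tz":0,"ax":0,"ay":0,"az":0,"grip":-1},{"tx":0,"ty":0,"tz":0,"ax":0,"ay":0,"az":0,"grip":1},{"tx":0,"ty":0,"tz":0,"ax":0,"ay":0,"az":0,"grip":1},{"tx":0,"ty":0,"tz":0,"ax":0,"ay":0,"az":0,"grip":1},{"tx":0,"ty":0,"tz":0,"ax":0,"ay":0,"az":0,"grip":1},{"tx":0,"ty":0,"tz":0,"ax":0,"ay":0,"az":0,"grip":1}]'
python3 -m jog '[{"tx":0,"ty":0,"tz":0,"ax":0,"ay":0,"az":0,"grip":1},{"tx":0,"ty":0,"tz":0,"ax":0,"ay":0,"az":0,"grip":1},{"tx":0,"ty":0,"tz":0,"ax":0,"ay":0,"az":0,"grip":1},{"tx":0,"ty":0,"tz":0,"ax":0,"ay":0,"az":0,"grip":1}]'
```

```text
t: 12.52
tcp_pos: [0.4967, -0.203, 0.0618]
tcp_rot: [[-0.971, 0.24, 0.0], [0.24, 0.971, -0.0], [-0.0, -0.0, -1.0]]
force: [0.7, -0.5, 0.3]
width: 0.0595
finger_force: 30.0
t: 12.85
tcp_pos: [0.4967, -0.203, 0.0618]
tcp_rot: [[-0.971, 0.24, 0.0], [0.24, 0.971, -0.0], [-0.0, -0.0, -1.0]]
force: [0.1, 0.3, 1.2]
width: 0.0594
finger_force: 30.0
```

```bash

python3 -m jog '[{"tx":0,"ty":0,"tz":-1,"ax":0,"ay":0,"az":0,"grip":1},{"tx":0,"ty":0,"tz":-2,"ax":0,"ay":0,"az":0,"grip":1},{"tx":0,"ty":0,"tz":-3.5,"ax":0,"ay":0,"az":0,"grip":1},{"tx":0,"ty":0,"tz":-3.5,"ax":0,"ay":0,"az":0,"grip":1},{"tx":0,"ty":0,"tz":-3.5,"ax":0,"ay":0,"az":0,"grip":1},{"tx":0,"ty":0,"tz":-3.5,"ax":0,"ay":0,"az":-5,"grip":1},{"tx":0,"ty":0,"tz":-3,"ax":0,"ay":0,"az":-6,"grip":1},{"tx":0,"ty":0,"tz":-2,"ax":0,"ay":0,"az":-6,"grip":1}]'
python3 -m jog '[{"tx":0,"ty":0,"tz":0,"ax":0,"ay":0,"az":0,"grip":1}]'
cat >> h.py <<'E'
O=np.array([.4516,.1995,.145]);RC=cas(3);RT=np.c_[-RC[:,0],RC[:,1],-RC[:,2]]
def ca(z,x=0,y=0): to(O+RC@[x,y,z],RT)
def where():
    s=bot.read_state();print("tcp in cassette mm",np.round(RC.T@(np.array(s["tcp_pos"])-O)*1000,1),"force in cass",np.round(RC.T@s["force"],1),"w",round(s["width"],4),"ff",s["finger_force"])
E
python3 -c "
from h import *
ca(.16)"
```

```text
t: 13.52
tcp_pos: [0.4968, -0.2029, 0.2857]
tcp_rot: [[-0.998, -0.06, 0.003], [-0.06, 0.998, -0.002], [-0.003, -0.003, -1.0]]
force: [0.7, -0.4, -0.7]
width: 0.0595
finger_force: 30.0
t: 13.6
tcp_pos: [0.4974, -0.2034, 0.2867]
tcp_rot: [[-0.998, -0.059, 0.007], [-0.059, 0.998, -0.005], [-0.006, -0.005, -1.0]]
force: [-0.2, -0.4, -0.4]
width: 0.0593
finger_force: 30.0
now [ 0.4974 -0.2034  0.2867] shift cm (before turning) [ 8.94 40.54 -0.59] turn [ -0.19 -24.64   0.46] shift cm (after turning) [ 8.23 40.48 -4.2 ]
```

```bash

python3 -m jog '[{"tx":0.8,"ty":3,"tz":0,"ax":0,"ay":0,"az":0,"grip":1},{"tx":0.9,"ty":3.8,"tz":-0.1,"ax":0,"ay":0,"az":0,"grip":1},{"tx":0.9,"ty":3.8,"tz":-0.1,"ax":0,"ay":0,"az":0,"grip":1},{"tx":0.9,"ty":3.8,"tz":-0.1,"ax":0,"ay":0,"az":0,"grip":1},{"tx":0.9,"ty":3.8,"tz":-0.1,"ax":0,"ay":0,"az":0,"grip":1},{"tx":0.9,"ty":3.8,"tz":-0.1,"ax":0,"ay":0,"az":0,"grip":1},{"tx":0.9,"ty":3.8,"tz":-0.1,"ax":0,"ay":0,"az":0,"grip":1},{"tx":0.9,"ty":3.8,"tz":0,"ax":0,"ay":0,"az":0,"grip":1}]'
python3 -m jog '[{"tx":0.9,"ty":3.8,"tz":0,"ax":0,"ay":0,"az":0,"grip":1},{"tx":0.9,"ty":3.8,"tz":0,"ax":0,"ay":0,"az":0,"grip":1},{"tx":0,"ty":3,"tz":0,"ax":0,"ay":0,"az":0,"grip":1},{"tx":0,"ty":0,"tz":0,"ax":0,"ay":-6.2,"az":0,"grip":1},{"tx":0,"ty":0,"tz":0,"ax":0,"ay":-6.2,"az":0,"grip":1},{"tx":0,"ty":0,"tz":0,"ax":0,"ay":-6.2,"az":0,"grip":1},{"tx":0,"ty":0,"tz":0,"ax":0,"ay":-6.2,"az":0.4,"grip":1},{"tx":0,"ty":0,"tz":0,"ax":0,"ay":0,"az":0,"grip":1}]'
python3 -c "
from h import *
ca(.1)"
```

```text
t: 14.27
tcp_pos: [0.4083, 0.0903, 0.2874]
tcp_rot: [[-0.999, -0.052, -0.001], [-0.052, 0.999, 0.0], [0.001, 0.0, -1.0]]
force: [0.1, 0.5, 0.5]
width: 0.0598
finger_force: 30.0
t: 14.93
tcp_pos: [0.3836, 0.1936, 0.2864]
tcp_rot: [[-0.906, -0.048, 0.42], [-0.042, 0.999, 0.023], [-0.421, 0.003, -0.907]]
force: [0.6, 0.3, -0.6]
width: 0.0593
finger_force: 30.0
now [0.3836 0.1936 0.2864] shift cm (before turning) [-0.21  0.23  5.7 ] turn [ 0.05 -0.13 -0.33] shift cm (after turning) [-0.2   0.23  5.7 ]
```

```bash

python3 -m jog '[{"tx":-0.1,"ty":0.12,"tz":2,"ax":0,"ay":0,"az":-0.3,"grip":1},{"tx":-0.1,"ty":0.12,"tz":2.5,"ax":0,"ay":0,"az":0,"grip":1},{"tx":0,"ty":0,"tz":2.5,"ax":0,"ay":0,"az":0,"grip":1},{"tx":0,"ty":0,"tz":1.2,"ax":0,"ay":0,"az":0,"grip":1},{"tx":0,"ty":0,"tz":0,"ax":0,"ay":0,"az":0,"grip":1},{"tx":0,"ty":0,"tz":0,"ax":0,"ay":0,"az":0,"grip":1}]'
python3 -c "
from h import *
import pickle
ca(.06); where()
w=cap('wrist','w5.png');pickle.dump(w,open('w5.pkl','wb'))
m=RC
print(proj(w,[O+RC@[0,0,.03],O+RC@[-.03,.0295,.03],O+RC@[-.03,-.0295,.03]]))"
```

```text
t: 15.43
tcp_pos: [0.4219, 0.1977, 0.2137]
tcp_rot: [[-0.908, -0.052, 0.416], [-0.047, 0.999, 0.022], [-0.416, 0.0, -0.909]]
force: [-0.1, 0.8, -0.1]
width: 0.0597
finger_force: 30.0
now [0.4219 0.1977 0.2137] shift cm (before turning) [0.2  0.03 1.48] turn [-0.   -0.41 -0.05] shift cm (after turning) [0.21 0.03 1.48]
tcp in cassette mm [ 2.1 -0.3 74.8] force in cass [-0.1  0.8 -0. ] w 0.0597 ff 29.999938309192657
[[319.00978398 286.87317951]
 [390.99582268 219.51460095]
 [246.58021775 219.75121611]]
```

View pics/w5.png

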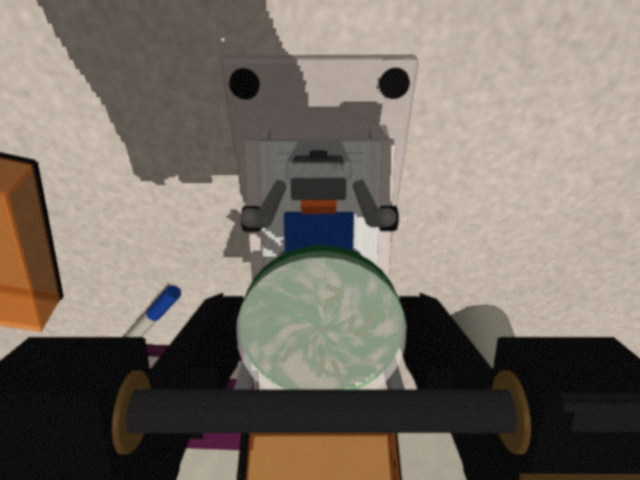

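The view shows the held dish at (322,320), centred above the rails. Rail tips at (251,217) and (389,217) are within about 0.5 mm of prediction.

```bash

python3 -m jog '[{"tx":0.2,"ty":0,"tz":0.5,"ax":0,"ay":-0.4,"az":0,"grip":1},{"tx":0,"ty":0,"tz":0.8,"ax":0,"ay":0,"az":0,"grip":1},{"tx":0,"ty":0,"tz":0.8,"ax":0,"ay":0,"az":0,"grip":1},{"tx":0,"ty":0,"tz":0.5,"ax":0,"ay":0,"az":0,"grip":1},{"tx":0,"ty":0,"tz":0.4,"ax":0,"ay":0,"az":0,"grip":1},{"tx":0,"ty":0,"tz":0,"ax":0,"ay":0,"az":0,"grip":1}]'
python3 -c "
from h import *
where();ca(.045)"
```

```text
t: 15.98
tcp_pos: [0.4328, 0.1984, 0.1852]
tcp_rot: [[-0.904, -0.053, 0.424], [-0.048, 0.999, 0.022], [-0.424, 0.0, -0.905]]
force: [0.7, -0.0, -0.5]
width: 0.0592
finger_force: 30.0
tcp in cassette mm [-0.1 -0.1 44.4] force in cass [ 0.4 -0.  -0.7] w 0.0592 ff 29.99996066093445
now [0.4328 0.1984 0.1852] shift cm (before turning) [-0.01  0.01 -0.06] turn [0.02 0.11 0.01] shift cm (after turning) [-0.01  0.01 -0.06]
```

```bash

python3 -m jog '[{"tx":0,"ty":0,"tz":0.4,"ax":0,"ay":0.1,"az":0,"grip":1},{"tx":0,"ty":0,"tz":0.4,"ax":0,"ay":0,"az":0,"grip":1},{"tx":0,"ty":0,"tz":0.4,"ax":0,"ay":0,"az":0,"grip":1},{"tx":0,"ty":0,"tz":0.4,"ax":0,"ay":0,"az":0,"grip":1},{"tx":0,"ty":0,"tz":0,"ax":0,"ay":0,"az":0,"grip":1}]'
python3 -c "
from h import *
where()"
python3 -m jog '[{"tx":0,"ty":0,"tz":0.4,"ax":0,"ay":0,"az":0,"grip":1},{"tx":0,"ty":0,"tz":0.4,"ax":0,"ay":0,"az":0,"grip":1},{"tx":0,"ty":0,"tz":0.4,"ax":0,"ay":0,"az":0,"grip":1},{"tx":0,"ty":0,"tz":0.3,"ax":0,"ay":0,"az":0,"grip":1},{"tx":0,"ty":0,"tz":0,"ax":0,"ay":0,"az":0,"grip":1}]'
python3 -c "
from h import *
where()"
```

```text
t: 16.4
tcp_pos: [0.4396, 0.1988, 0.1709]
tcp_rot: [[-0.905, -0.053, 0.423], [-0.048, 0.999, 0.023], [-0.423, 0.0, -0.906]]
force: [0.2, -0.8, -1.4]
width: 0.0591
finger_force: 30.0
tcp in cassette mm [ 0.  -0.1 28.5] force in cass [-0.5 -0.8 -1.3] w 0.0591 ff 29.99982476234436
t: 16.82
tcp_pos: [0.4459, 0.1991, 0.1577]
tcp_rot: [[-0.905, -0.053, 0.423], [-0.048, 0.999, 0.023], [-0.424, 0.0, -0.906]]
force: [-3.2, -1.7, -0.4]
width: 0.0594
finger_force: 30.0
tcp in cassette mm [ 0.2 -0.1 13.9] force in cass [-3.2 -1.5  1. ] w 0.0594 ff 30.00012516975403
```

```bash

python3 -m jog '[{"tx":0,"ty":0,"tz":0.3,"ax":0,"ay":0,"az":0,"grip":1},{"tx":0,"ty":0,"tz":0.3,"ax":0,"ay":0,"az":0,"grip":1},{"tx":0,"ty":0,"tz":0,"ax":0,"ay":0,"az":0,"grip":1},{"tx":0,"ty":0,"tz":0,"ax":0,"ay":0,"az":0,"grip":1}]'
python3 - <<'E'
from h import *
where();s=bot.read_state();print(s["wrist_torque"])
b=cap("side","d1.png");w=cap("wrist","w6.png");s=cap("scene","s1.png")
import pickle;pickle.dump((b,w,s),open("p1.pkl","wb"))
# green band/lid of dish in wrist view: ellipse of pale green
hsv=cv2.cvtColor(w["im"],cv2.COLOR_BGR2HSV);m=cv2.inRange(hsv,(35,12,60),(95,255,255));m[:,:200]=0;m[:,450:]=0
k=max(cv2.findContours(m,0,2)[0],key=cv2.contourArea);print("dish px now",cv2.contourArea(k),cv2.fitEllipse(cv2.convexHull(k)))
w5=pickle.load(open("w5.pkl","rb"));hsv=cv2.cvtColor(w5["im"],cv2.COLOR_BGR2HSV);m=cv2.inRange(hsv,(35,12,60),(95,255,255));m[:,:200]=0;m[:,450:]=0
k=max(cv2.findContours(m,0,2)[0],key=cv2.contourArea);print("dish px before",cv2.contourArea(k),cv2.fitEllipse(cv2.convexHull(k)))
E
```

```text
t: 17.15
tcp_pos: [0.4484, 0.1993, 0.1525]
tcp_rot: [[-0.905, -0.053, 0.423], [-0.048, 0.999, 0.023], [-0.424, 0.0, -0.906]]
force: [-3.3, -3.2, 2.0]
width: 0.0592
finger_force: 30.0
tcp in cassette mm [ 0.2 -0.1  8.1] force in cass [-2.3 -3.   3.3] w 0.0592 ff 29.999762177467346
[-0.2826129   0.42869098 -0.14498198]
dish px now 914.0 ((286.1712646484375, 323.1600341796875), (95.58698272705078, 131.48043823242188), 173.06253051757812)
dish px before 17281.0 ((320.7424621582031, 321.6906433105469), (153.74472045898438, 165.7058868408203), 92.04302978515625)
```

```bash

python3 -m jog '[{"tx":0,"ty":0,"tz":0.2,"ax":0,"ay":0,"az":0,"grip":1},{"tx":0,"ty":0,"tz":0.2,"ax":0,"ay":0,"az":0,"grip":1},{"tx":0,"ty":0,"tz":0.05,"ax":0,"ay":0,"az":0,"grip":1},{"tx":0,"ty":0,"tz":0,"ax":0,"ay":0,"az":0,"grip":1}]'
python3 - <<'E'
from h import *
import pickle
where()
w=cap("wrist","w7.png");b=cap("side","d2.png");w5=pickle.load(open("w5.pkl","rb"))
g=lambda c:cv2.createCLAHE(4,(8,8)).apply(cv2.cvtColor(c["im"],cv2.COLOR_BGR2GRAY))
T=g(w5)[265:385,250:395]
for c in (pickle.load(open("p1.pkl","rb"))[1],w):
    r=cv2.matchTemplate(g(c)[200:460,200:450],T,cv2.TM_CCOEFF_NORMED);print(cv2.minMaxLoc(r)[1],np.array(cv2.minMaxLoc(r)[3])+[200,200],"vs 250,265")
# side: blue pixels, orange pixels near cassette
for nm in("d0.png","d1.png","d2.png"):
    im=cv2.imread("pics/"+nm);h=cv2.cvtColor(im,cv2.COLOR_BGR2HSV)
    for lo,hi in(((100,120,40),(130,255,255)),((2,150,80),(14,255,255)),((40,60,40),(90,255,255))):
        m=cv2.inRange(h,lo,hi);m[:255]=0;m[325:]=0;m[:,:255]=0;m[:,325:]=0;n,_,s,c=cv2.connectedComponentsWithStats(m);print(nm,lo,[(x[:].tolist(),np.round(y)) for x,y in zip(s[1:],c[1:]) if x[4]>8])
E
```

```text
t: 17.63
tcp_pos: [0.4502, 0.1994, 0.1486]
tcp_rot: [[-0.904, -0.053, 0.423], [-0.048, 0.999, 0.023], [-0.424, 0.0, -0.906]]
force: [-5.2, -3.3, 3.6]
width: 0.0591
finger_force: 30.0
tcp in cassette mm [ 0.2 -0.1  3.8] force in cass [-3.4 -3.   5.5] w 0.0591 ff 30.001082718372345
0.24966846406459808 [250 265] vs 250,265
0.20527157187461853 [250 264] vs 250,265
d0.png (100, 120, 40) [([286, 269, 23, 18, 205], array([297., 278.]))]
d0.png (2, 150, 80) [([287, 264, 5, 8, 28], array([289., 268.])), ([305, 282, 7, 7, 20], array([308., 285.]))]
d0.png (40, 60, 40) []
d1.png (100, 120, 40) []
d1.png (2, 150, 80) [([275, 255, 5, 3, 9], array([277., 256.])), ([305, 282, 7, 7, 17], array([307., 285.]))]
d1.png (40, 60, 40) [([294, 289, 4, 3, 9], array([295., 290.]))]
d2.png (100, 120, 40) []
d2.png (2, 150, 80) [([305, 282, 7, 7, 17], array([307., 285.]))]
d2.png (40, 60, 40) []
```

```bash

python3 -m jog '[{"tx":0,"ty":0,"tz":0,"ax":0,"ay":0,"az":0,"grip":1},{"tx":0,"ty":0,"tz":0,"ax":0,"ay":0,"az":0,"grip":-1},{"tx":0,"ty":0,"tz":0,"ax":0,"ay":0,"az":0,"grip":-1},{"tx":0,"ty":0,"tz":0,"ax":0,"ay":0,"az":0,"grip":-1},{"tx":0,"ty":0,"tz":0,"ax":0,"ay":0,"az":0,"grip":-1},{"tx":0,"ty":0,"tz":0,"ax":0,"ay":0,"az":0,"grip":-1},{"tx":0,"ty":0,"tz":0,"ax":0,"ay":0,"az":0,"grip":-1}]'
python3 -m jog '[{"tx":0,"ty":0,"tz":-1,"ax":0,"ay":0,"az":0,"grip":-1},{"tx":0,"ty":0,"tz":-2,"ax":0,"ay":0,"az":0,"grip":-1},{"tx":0,"ty":0,"tz":-3,"ax":0,"ay":0,"az":0,"grip":-1},{"tx":0,"ty":0,"tz":-3,"ax":0,"ay":0,"az":0,"grip":-1},{"tx":0,"ty":0,"tz":-3,"ax":0,"ay":0,"az":0,"grip":-1},{"tx":0,"ty":0,"tz":-2,"ax":0,"ay":0,"az":0,"grip":-1},{"tx":0,"ty":0,"tz":0,"ax":0,"ay":0,"az":0,"grip":-1},{"tx":0,"ty":0,"tz":0,"ax":0,"ay":0,"az":0,"grip":-1}]'
python3 - <<'E'
from h import *
import pickle
where();w=cap("wrist","w8.png");pickle.dump(w,open("w8.pkl","wb"))
hsv=cv2.cvtColor(w["im"],cv2.COLOR_BGR2HSV)
for lo,hi in(((2,120,50),(16,255,255)),((35,12,50),(95,255,255))):
    m=cv2.inRange(hsv,lo,hi);m[:120]=0;m[370:]=0;m[:,:220]=0;m[:,430:]=0
    for k in cv2.findContours(m,0,2)[0]:
        if cv2.contourArea(k)>20:
            o,d=ray(w,k.reshape(-1,2).astype(float))
            for zc in(0,.006): 
                q=o+d*(((O+RC[:,2]*zc-o)@RC[:,2])/(d@RC[:,2]))[:,None];q=(q-O)@RC*1000;print(lo,zc,cv2.contourArea(k),cv2.boundingRect(k),q.min(0).round(1)[:2],q.max(0).round(1)[:2])
E
```

```text
t: 18.32
tcp_pos: [0.4505, 0.1995, 0.1486]
tcp_rot: [[-0.904, -0.053, 0.424], [-0.048, 0.999, 0.023], [-0.424, 0.0, -0.905]]
force: [0.7, 0.1, -0.8]
width: 0.088
finger_force: 0.0
t: 18.98
tcp_pos: [0.3909, 0.1963, 0.2761]
tcp_rot: [[-0.903, -0.053, 0.426], [-0.048, 0.999, 0.023], [-0.426, 0.001, -0.905]]
force: [1.0, -0.2, -0.7]
width: 0.0881
finger_force: 0.0
tcp in cassette mm [  0.3   0.  144.5] force in cass [ 0.6 -0.2 -1.1] w 0.0881 ff 0.0
(2, 120, 50) 0 4033.0 (261, 333, 116, 37) [ 82. -43.] [112.4  41.9]
(2, 120, 50) 0.006 4033.0 (261, 333, 116, 37) [ 78.3 -42. ] [108.  41.]
(2, 120, 50) 0 488.5 (305, 261, 28, 21) [26.6 -9.6] [41.4  8.8]
(2, 120, 50) 0.006 488.5 (305, 261, 28, 21) [24.2 -9.4] [38.6  8.7]
(2, 120, 50) 0 280.5 (305, 174, 28, 12) [-32.4  -8.8] [-25.3   8.3]
(2, 120, 50) 0.006 280.5 (305, 174, 28, 12) [-33.4  -8.6] [-26.5   8.1]
(35, 12, 50) 0 5841.0 (274, 177, 92, 87) [-30.4 -29.6] [28.1 30.3]
(35, 12, 50) 0.006 5841.0 (274, 177, 92, 87) [-31.6 -28.9] [25.7 29.7]
```

```bash

python3 -m jog '[{"tx":0,"ty":0,"tz":-1,"ax":0,"ay":6.2,"az":0,"grip":-1},{"tx":0,"ty":0,"tz":0,"ax":0,"ay":6.2,"az":0,"grip":-1},{"tx":0,"ty":0,"tz":0,"ax":0,"ay":6.2,"az":0,"grip":-1},{"tx":0,"ty":-2,"tz":0,"ax":0,"ay":6.2,"az":0,"grip":-1},{"tx":0,"ty":-3.8,"tz":0,"ax":0,"ay":0,"az":0,"grip":-1},{"tx":0,"ty":-3.8,"tz":0,"ax":0,"ay":0,"az":0,"grip":-1},{"tx":0,"ty":-3.8,"tz":0,"ax":0,"ay":0,"az":0,"grip":-1},{"tx":-2,"ty":-3.5,"tz":0,"ax":0,"ay":0,"az":0,"grip":-1}]'
python3 -m jog '[{"tx":-2,"ty":-3.5,"tz":0,"ax":0,"ay":0,"az":0,"grip":-1},{"tx":-2,"ty":-3.5,"tz":0,"ax":0,"ay":0,"az":0,"grip":-1},{"tx":-2,"ty":-3.5,"tz":0,"ax":0,"ay":0,"az":0,"grip":-1},{"tx":-2,"ty":-3.5,"tz":0,"ax":0,"ay":0,"az":0,"grip":-1},{"tx":-2,"ty":-3.5,"tz":0,"ax":0,"ay":0,"az":5.6,"grip":-1},{"tx":-2,"ty":-3.5,"tz":0,"ax":0,"ay":0,"az":5.6,"grip":-1},{"tx":-2,"ty":-3,"tz":0,"ax":0,"ay":0,"az":5.6,"grip":-1},{"tx":0,"ty":0,"tz":0,"ax":0,"ay":0,"az":0,"grip":-1}]'
python3 - <<'E'
from h import *
import pickle
to([.584,-.225,.0625],down(166))
w=cap("wrist","w9.png");hsv=cv2.cvtColor(w["im"],cv2.COLOR_BGR2HSV)
m=cv2.inRange(hsv,(40,12,60),(90,130,255));q0=proj(w,[.584,-.225,.052])[0].astype(int);print(q0)
M=np.zeros_like(m);cv2.circle(M,tuple(map(int,q0)),70,255,-1);m&=M
m=cv2.morphologyEx(m,cv2.MORPH_OPEN,np.ones((5,5),np.uint8))
k=max(cv2.findContours(m,0,2)[0],key=cv2.contourArea);q=plane(w,cv2.convexHull(k).reshape(-1,2).astype(float),.052);q=(q[:,:2]*1000).astype(np.float32)
print(cv2.fitEllipse(q),cv2.minEnclosingCircle(q))
E
```

```text
t: 19.7
tcp_pos: [0.4142, 0.0265, 0.2831]
tcp_rot: [[-0.999, -0.053, 0.002], [-0.053, 0.999, 0.001], [-0.002, 0.001, -1.0]]
force: [0.8, 0.7, 0.6]
width: 0.0882
finger_force: 0.0
t: 20.37
tcp_pos: [0.5598, -0.2149, 0.281]
tcp_rot: [[-0.969, 0.247, 0.001], [0.247, 0.969, 0.002], [-0.001, 0.002, -1.0]]
force: [-1.7, -0.3, -0.7]
width: 0.0879
finger_force: 0.0
now [ 0.5598 -0.2149  0.281 ] shift cm (before turning) [-2.58 -0.43 21.85] turn [ 0.13  0.05 -0.32] shift cm (after turning) [-2.59 -0.39 21.85]
[314 225]
((597.5245971679688, -236.91207885742188), (19.439973831176758, 24.57212257385254), 115.83406829833984) ((597.71728515625, -238.93966674804688), 12.598062515258789)
```

```bash
python3 - <<'E'
from h import *
w=cap("wrist","w10.png");g=cv2.GaussianBlur(w["im"],(5,5),0).astype(int);q0=proj(w,[.584,-.225,.052])[0].astype(int)
m=((g[...,1]-g[...,2]>8)).astype(np.uint8);M=np.zeros_like(m);cv2.circle(M,tuple(map(int,q0)),60,1,-1);m&=M
m=cv2.morphologyEx(m,cv2.MORPH_OPEN,np.ones((3,3),np.uint8))
k=max(cv2.findContours(m,0,2)[0],key=cv2.contourArea);q=plane(w,cv2.convexHull(k).reshape(-1,2).astype(float),.052);q=(q[:,:2]*1000).astype(np.float32)
print(cv2.fitEllipse(q),cv2.minEnclosingCircle(q))
E
```

```text
((581.2260131835938, -224.205322265625), (58.76459884643555, 60.51097106933594), 77.28495788574219) ((581.4118041992188, -224.21444702148438), 30.366796493530273)
```

```bash

python3 -m jog '[{"tx":-1.5,"ty":-0.2,"tz":2,"ax":0,"ay":0,"az":-0.3,"grip":-1},{"tx":-1,"ty":-0.19,"tz":3.5,"ax":0,"ay":0,"az":0,"grip":-1},{"tx":0,"ty":0,"tz":3.5,"ax":0,"ay":0,"az":0,"grip":-1},{"tx":0,"ty":0,"tz":3.5,"ax":0,"ay":0,"az":0,"grip":-1},{"tx":0,"ty":0,"tz":3.5,"ax":0,"ay":0,"az":0,"grip":-1},{"tx":0,"ty":0,"tz":3,"ax":0,"ay":0,"az":0,"grip":-1},{"tx":0,"ty":0,"tz":1.5,"ax":0,"ay":0,"az":0,"grip":-1},{"tx":0,"ty":0,"tz":0.9,"ax":0,"ay":0,"az":0,"grip":-1}]'
python3 -m jog '[{"tx":0,"ty":0,"tz":0,"ax":0,"ay":0,"az":0,"grip":-1},{"tx":0,"ty":0,"tz":0,"ax":0,"ay":0,"az":0,"grip":-1},{"tx":0,"ty":0,"tz":0,"ax":0,"ay":0,"az":0,"grip":-1}]'
python3 -c "
from h import *
to([.583,-.2248,.062],down(166))"
```

```text
t: 21.13
tcp_pos: [0.582, -0.2172, 0.0683]
tcp_rot: [[-0.973, 0.231, 0.001], [0.231, 0.973, 0.003], [-0.0, 0.003, -1.0]]
force: [0.1, -0.2, -0.2]
width: 0.0885
finger_force: 0.0
t: 21.38
tcp_pos: [0.5839, -0.2191, 0.0726]
tcp_rot: [[-0.973, 0.232, 0.007], [0.232, 0.973, -0.001], [-0.007, 0.001, -1.0]]
force: [0.8, 0.4, 0.1]
width: 0.088
finger_force: 0.0
now [ 0.5839 -0.2191  0.0726] shift cm (before turning) [-0.04 -0.58  1.06] turn [0.07 0.41 0.57] shift cm (after turning) [-0.05 -0.57  1.06]
```

```bash

python3 -m jog '[{"tx":0,"ty":-0.58,"tz":0.2,"ax":0,"ay":0.4,"az":0.5,"grip":-1},{"tx":0,"ty":0,"tz":0.5,"ax":0,"ay":0,"az":0,"grip":-1},{"tx":0,"ty":0,"tz":0,"ax":0,"ay":0,"az":0,"grip":-1},{"tx":0,"ty":0,"tz":0,"ax":0,"ay":0,"az":0,"grip":-1},{"tx":0,"ty":0,"tz":0,"ax":0,"ay":0,"az":0,"grip":-1}]'
python3 - <<'E'
from h import *
to([.583,-.2248,.062],down(166))
E
```

```text
t: 21.8
tcp_pos: [0.5819, -0.2248, 0.0641]
tcp_rot: [[-0.97, 0.241, -0.002], [0.241, 0.97, 0.002], [0.002, 0.002, -1.0]]
force: [-0.7, -0.5, -0.8]
width: 0.0883
finger_force: 0.0
now [ 0.5819 -0.2248  0.0641] shift cm (before turning) [-0.1   0.02  0.21] turn [ 0.11 -0.12  0.03] shift cm (after turning) [-0.1   0.02  0.21]
```

```bash

python3 -m jog '[{"tx":-0.1,"ty":0,"tz":0.2,"ax":0,"ay":0,"az":0,"grip":-1},{"tx":0,"ty":0,"tz":0,"ax":0,"ay":0,"az":0,"grip":-1},{"tx":0,"ty":0,"tz":0,"ax":0,"ay":0,"az":0,"grip":-1}]'
python3 - <<'E'
from h import *
to([.583,-.2248,.062],down(166))
w=cap("wrist","w11.png");g=cv2.GaussianBlur(w["im"],(5,5),0).astype(int);q0=proj(w,[.583,-.225,.052])[0].astype(int)
for th in(4,8):
    m=((g[...,1]-g[...,2]>th)).astype(np.uint8);M=np.zeros_like(m);cv2.circle(M,tuple(map(int,q0)),125,1,-1);m&=M
    m=cv2.morphologyEx(m,cv2.MORPH_OPEN,np.ones((5,5),np.uint8))
    k=max(cv2.findContours(m,0,2)[0],key=cv2.contourArea);q=plane(w,cv2.convexHull(k).reshape(-1,2).astype(float),.052);q=(q[:,:2]*1000).astype(np.float32)
    print(q0,cv2.boundingRect(k),cv2.fitEllipse(q),cv2.minEnclosingCircle(q))
E
```

```text
t: 22.05
tcp_pos: [0.5829, -0.2249, 0.062]
tcp_rot: [[-0.97, 0.241, -0.002], [0.241, 0.97, 0.002], [0.002, 0.002, -1.0]]
force: [-0.3, 0.4, -0.5]
width: 0.088
finger_force: 0.0
now [ 0.5829 -0.2249  0.062 ] shift cm (before turning) [-0.    0.01 -0.  ] turn [ 0.11 -0.13  0.04] shift cm (after turning) [-0.    0.01 -0.  ]
[316 334] (234, 245, 166, 146) ((579.476806640625, -224.13653564453125), (58.60304641723633, 60.34550476074219), 79.57083129882812) ((579.5533447265625, -223.56640625), 30.333805084228516)
[316 334] (235, 245, 164, 145) ((579.4302978515625, -224.11106872558594), (58.11287307739258, 59.665313720703125), 80.76270294189453) ((579.5823974609375, -223.57855224609375), 30.074644088745117)
```

The near rim is on the same row (245) as the first dish had when held, so the grasp offset matches. Closing.

```bash

python3 -m jog '[{"tx":0,"ty":0,"tz":0,"ax":0,"ay":0,"az":0,"grip":1},{"tx":0,"ty":0,"tz":0,"ax":0,"ay":0,"az":0,"grip":1},{"tx":0,"ty":0,"tz":0,"ax":0,"ay":0,"az":0,"grip":1},{"tx":0,"ty":0,"tz":0,"ax":0,"ay":0,"az":0,"grip":1},{"tx":0,"ty":0,"tz":0,"ax":0,"ay":0,"az":0,"grip":1},{"tx":0,"ty":0,"tz":0,"ax":0,"ay":0,"az":0,"grip":1},{"tx":0,"ty":0,"tz":0,"ax":0,"ay":0,"az":0,"grip":1}]'
python3 -m jog '[{"tx":0,"ty":0,"tz":-1,"ax":0,"ay":0,"az":0,"grip":1},{"tx":0,"ty":0,"tz":-2,"ax":0,"ay":0,"az":0,"grip":1},{"tx":0,"ty":0,"tz":-3.5,"ax":0,"ay":0,"az":0,"grip":1},{"tx":0,"ty":0,"tz":-3.5,"ax":0,"ay":0,"az":0,"grip":1},{"tx":0,"ty":0,"tz":-3.5,"ax":0,"ay":0,"az":0,"grip":1},{"tx":0,"ty":0,"tz":-3.5,"ax":0,"ay":0,"az":-5,"grip":1},{"tx":0,"ty":0,"tz":-3,"ax":0,"ay":0,"az":-6,"grip":1},{"tx":0,"ty":0,"tz":-2,"ax":0,"ay":0,"az":-6,"grip":1}]'
python3 -m jog '[{"tx":0,"ty":0,"tz":0,"ax":0,"ay":0,"az":0,"grip":1},{"tx":0,"ty":0,"tz":0,"ax":0,"ay":0,"az":0,"grip":1}]'
python3 -c "
from h import *
ca(.16)"
```

```text
t: 22.68
tcp_pos: [0.5829, -0.225, 0.0621]
tcp_rot: [[-0.97, 0.241, -0.002], [0.241, 0.97, 0.002], [0.002, 0.002, -1.0]]
force: [-0.6, 0.6, -0.3]
width: 0.0592
finger_force: 30.0
t: 23.35
tcp_pos: [0.5834, -0.2255, 0.2866]
tcp_rot: [[-0.998, -0.058, 0.002], [-0.058, 0.998, -0.0], [-0.002, -0.0, -1.0]]
force: [0.1, 0.4, -0.3]
width: 0.0592
finger_force: 30.0
t: 23.52
tcp_pos: [0.5833, -0.2254, 0.2829]
tcp_rot: [[-0.999, -0.051, -0.0], [-0.051, 0.999, 0.001], [0.0, 0.001, -1.0]]
force: [-0.1, -0.2, -0.2]
width: 0.0595
finger_force: 30.0
now [ 0.5833 -0.2254  0.2829] shift cm (before turning) [17.76 43.1  -0.65] turn [  0.06 -25.    -0.11] shift cm (after turning) [15.73 43.12 -8.12]
```

```bash

python3 -m jog '[{"tx":2,"ty":2.5,"tz":0,"ax":0,"ay":0,"az":0,"grip":1},{"tx":2.2,"ty":3.4,"tz":-0.1,"ax":0,"ay":0,"az":0,"grip":1},{"tx":2.2,"ty":3.4,"tz":-0.1,"ax":0,"ay":0,"az":0,"grip":1},{"tx":2.2,"ty":3.4,"tz":-0.1,"ax":0,"ay":0,"az":0,"grip":1},{"tx":2.2,"ty":3.4,"tz":-0.1,"ax":0,"ay":0,"az":0,"grip":1},{"tx":2.2,"ty":3.4,"tz":-0.1,"ax":0,"ay":0,"az":0,"grip":1},{"tx":2.2,"ty":3.4,"tz":-0.1,"ax":0,"ay":0,"az":0,"grip":1},{"tx":2.2,"ty":3.4,"tz":0,"ax":0,"ay":0,"az":0,"grip":1}]'
python3 -m jog '[{"tx":0.3,"ty":3.8,"tz":0,"ax":0,"ay":0,"az":0,"grip":1},{"tx":0.2,"ty":3.8,"tz":0,"ax":0,"ay":0,"az":0,"grip":1},{"tx":0,"ty":3.8,"tz":0,"ax":0,"ay":0,"az":0,"grip":1},{"tx":0,"ty":3,"tz":0,"ax":0,"ay":0,"az":0,"grip":1},{"tx":0,"ty":1.8,"tz":0,"ax":0,"ay":-6.2,"az":0,"grip":1},{"tx":0,"ty":0,"tz":0,"ax":0,"ay":-6.2,"az":0,"grip":1},{"tx":0,"ty":0,"tz":0,"ax":0,"ay":-6.2,"az":0,"grip":1},{"tx":0,"ty":0,"tz":0,"ax":0,"ay":-6.4,"az":0,"grip":1}]'
python3 -m jog '[{"tx":0,"ty":0,"tz":0,"ax":0,"ay":0,"az":0,"grip":1},{"tx":0,"ty":0,"tz":0,"ax":0,"ay":0,"az":0,"grip":1}]'
python3 -c "
from h import *
ca(.06);where()"
```

```text
t: 24.18
tcp_pos: [0.3935, 0.0293, 0.2875]
tcp_rot: [[-0.999, -0.05, -0.004], [-0.05, 0.999, 0.003], [0.004, 0.003, -1.0]]
force: [0.5, 0.1, -0.0]
width: 0.0594
finger_force: 30.0
t: 24.85
tcp_pos: [0.3813, 0.1898, 0.2881]
tcp_rot: [[-0.905, -0.052, 0.423], [-0.045, 0.999, 0.025], [-0.424, 0.004, -0.906]]
force: [0.5, 0.3, -0.7]
width: 0.0594
finger_force: 30.0
t: 25.02
tcp_pos: [0.3811, 0.1894, 0.2883]
tcp_rot: [[-0.908, -0.052, 0.416], [-0.046, 0.999, 0.024], [-0.417, 0.003, -0.909]]
force: [0.8, 0.0, -0.6]
width: 0.0591
finger_force: 30.0
now [0.3811 0.1894 0.2883] shift cm (before turning) [-0.44  0.62  9.99] turn [ 0.13 -0.36 -0.1 ] shift cm (after turning) [-0.38  0.64  9.99]
tcp in cassette mm [ -3.8  -6.4 159.9] force in cass [ 0.4 -0.  -0.9] w 0.0591 ff 29.99981313943863
```

```bash

python3 -m jog '[{"tx":-0.2,"ty":0.3,"tz":1.5,"ax":0,"ay":-0.36,"az":0,"grip":1},{"tx":-0.2,"ty":0.33,"tz":2,"ax":0,"ay":0,"az":0,"grip":1},{"tx":0,"ty":0,"tz":2,"ax":0,"ay":0,"az":0,"grip":1},{"tx":0,"ty":0,"tz":1.5,"ax":0,"ay":0,"az":0,"grip":1},{"tx":0,"ty":0,"tz":1,"ax":0,"ay":0,"az":0,"grip":1},{"tx":0,"ty":0,"tz":0,"ax":0,"ay":0,"az":0,"grip":1},{"tx":0,"ty":0,"tz":0,"ax":0,"ay":0,"az":0,"grip":1},{"tx":0,"ty":0,"tz":0,"ax":0,"ay":0,"az":0,"grip":1}]'
python3 - <<'E'
from h import *
import pickle
ca(.06);where()
w=cap("wrist","w12.png");w5=pickle.load(open("w5.pkl","rb"))
for c in(w5,w):
    g=cv2.GaussianBlur(c["im"],(5,5),0).astype(int);m=((g[...,1]-g[...,2]>8)).astype(np.uint8);m[:,:200]=0;m[:,450:]=0
    k=max(cv2.findContours(m,0,2)[0],key=cv2.contourArea);print(cv2.boundingRect(k),cv2.fitEllipse(cv2.convexHull(k)))
E
```

```text
t: 25.68
tcp_pos: [0.4197, 0.1978, 0.2191]
tcp_rot: [[-0.903, -0.052, 0.425], [-0.046, 0.999, 0.024], [-0.426, 0.003, -0.905]]
force: [0.1, 0.8, -1.0]
width: 0.0593
finger_force: 30.0
now [0.4197 0.1978 0.2191] shift cm (before turning) [ 0.24 -0.    2.06] turn [ 0.12  0.22 -0.08] shift cm (after turning) [0.23 0.   2.06]
tcp in cassette mm [ 2.3 -0.  80.6] force in cass [-0.2  0.8 -1. ] w 0.0593 ff 29.99975323677063
(240, 212, 163, 179) ((319.487548828125, 304.7335205078125), (165.02748107910156, 196.17910766601562), 175.6561279296875)
(240, 198, 163, 193) ((320.1000061035156, 301.43927001953125), (165.47421264648438, 208.57266235351562), 178.83705139160156)
```

```bash

python3 -m jog '[{"tx":0.23,"ty":0,"tz":0.5,"ax":0,"ay":0.2,"az":0,"grip":1},{"tx":0,"ty":0,"tz":0.8,"ax":0,"ay":0,"az":0,"grip":1},{"tx":0,"ty":0,"tz":0.8,"ax":0,"ay":0,"az":0,"grip":1},{"tx":0,"ty":0,"tz":0.3,"ax":0,"ay":0,"az":0,"grip":1},{"tx":0,"ty":0,"tz":0,"ax":0,"ay":0,"az":0,"grip":1},{"tx":0,"ty":0,"tz":0,"ax":0,"ay":0,"az":0,"grip":1}]'
python3 -c "
from h import *
ca(.045);where()"
```

```text
t: 26.23
tcp_pos: [0.4275, 0.1984, 0.1957]
tcp_rot: [[-0.905, -0.053, 0.423], [-0.047, 0.999, 0.024], [-0.423, 0.002, -0.906]]
force: [-0.4, 0.2, -0.3]
width: 0.0596
finger_force: 30.0
now [0.4275 0.1984 0.1957] shift cm (before turning) [-0.05 -0.02  1.12] turn [ 0.13  0.04 -0.03] shift cm (after turning) [-0.05 -0.01  1.12]
tcp in cassette mm [-0.5  0.1 56.2] force in cass [-0.5  0.2 -0.1] w 0.0596 ff 29.999800622463226
```

```bash

python3 -m jog '[{"tx":-0.04,"ty":0,"tz":0.6,"ax":0.1,"ay":0,"az":0,"grip":1},{"tx":0,"ty":0,"tz":0.6,"ax":0,"ay":0,"az":0,"grip":1},{"tx":0,"ty":0,"tz":0.5,"ax":0,"ay":0,"az":0,"grip":1},{"tx":0,"ty":0,"tz":0.5,"ax":0,"ay":0,"az":0,"grip":1},{"tx":0,"ty":0,"tz":0.5,"ax":0,"ay":0,"az":0,"grip":1},{"tx":0,"ty":0,"tz":0.3,"ax":0,"ay":0,"az":0,"grip":1},{"tx":0,"ty":0,"tz":0,"ax":0,"ay":0,"az":0,"grip":1}]'
python3 -c "
from h import *
where()"
python3 -m jog '[{"tx":0,"ty":0,"tz":0.4,"ax":0,"ay":0,"az":0,"grip":1},{"tx":0,"ty":0,"tz":0.4,"ax":0,"ay":0,"az":0,"grip":1},{"tx":0,"ty":0,"tz":0.3,"ax":0,"ay":0,"az":0,"grip":1},{"tx":0,"ty":0,"tz":0.3,"ax":0,"ay":0,"az":0,"grip":1},{"tx":0,"ty":0,"tz":0,"ax":0,"ay":0,"az":0,"grip":1}]'
python3 -c "
from h import *
where()"
```

```text
t: 26.82
tcp_pos: [0.4403, 0.199, 0.1681]
tcp_rot: [[-0.905, -0.052, 0.422], [-0.047, 0.999, 0.022], [-0.422, 0.0, -0.906]]
force: [-2.6, -1.4, 1.6]
width: 0.0594
finger_force: 30.0
tcp in cassette mm [-0.4  0.  25.7] force in cass [-1.8 -1.3  2.6] w 0.0594 ff 30.001093447208405
t: 27.23
tcp_pos: [0.4461, 0.1993, 0.1557]
tcp_rot: [[-0.905, -0.052, 0.422], [-0.047, 0.999, 0.022], [-0.423, 0.0, -0.906]]
force: [-3.4, -2.5, 1.9]
width: 0.059
finger_force: 30.0
tcp in cassette mm [-0.4  0.  12. ] force in cass [-2.4 -2.3  3.2] w 0.059 ff 30.000852942466736
```

```bash

python3 -m jog '[{"tx":0,"ty":0,"tz":0.3,"ax":0,"ay":0,"az":0,"grip":1},{"tx":0,"ty":0,"tz":0.3,"ax":0,"ay":0,"az":0,"grip":1},{"tx":0,"ty":0,"tz":0.2,"ax":0,"ay":0,"az":0,"grip":1},{"tx":0,"ty":0,"tz":0,"ax":0,"ay":0,"az":0,"grip":1},{"tx":0,"ty":0,"tz":0,"ax":0,"ay":0,"az":0,"grip":1}]'
python3 - <<'E'
from h import *
import pickle
where();w=cap("wrist","w13.png")
a=cv2.cvtColor(w["im"],cv2.COLOR_BGR2GRAY);b=cv2.cvtColor(cv2.imread("pics/w12.png"),cv2.COLOR_BGR2GRAY);c=cv2.createCLAHE(4,(8,8));a=c.apply(a);b=c.apply(b)
r=cv2.matchTemplate(a[200:460,200:450],b[265:385,250:395],cv2.TM_CCOEFF_NORMED);print(cv2.minMaxLoc(r)[1],np.array(cv2.minMaxLoc(r)[3])+200)
E
```

```text
t: 27.65
tcp_pos: [0.4494, 0.1995, 0.1487]
tcp_rot: [[-0.905, -0.052, 0.422], [-0.047, 0.999, 0.022], [-0.423, 0.0, -0.906]]
force: [-4.7, -1.5, 2.7]
width: 0.0595
finger_force: 30.0
tcp in cassette mm [-0.4  0.1  4.3] force in cass [-3.2 -1.3  4.5] w 0.0595 ff 30.001845359802246
0.35359323024749756 [251 264]
```

```bash

python3 -m jog '[{"tx":0,"ty":0,"tz":0.1,"ax":0,"ay":0,"az":0,"grip":1},{"tx":0,"ty":0,"tz":0,"ax":0,"ay":0,"az":0,"grip":1},{"tx":0,"ty":0,"tz":0,"ax":0,"ay":0,"az":0,"grip":1}]'
python3 -c "
from h import *
where()"
python3 -m jog '[{"tx":0,"ty":0,"tz":0,"ax":0,"ay":0,"az":0,"grip":-1},{"tx":0,"ty":0,"tz":0,"ax":0,"ay":0,"az":0,"grip":-1},{"tx":0,"ty":0,"tz":0,"ax":0,"ay":0,"az":0,"grip":-1},{"tx":0,"ty":0,"tz":0,"ax":0,"ay":0,"az":0,"grip":-1},{"tx":0,"ty":0,"tz":0,"ax":0,"ay":0,"az":0,"grip":-1},{"tx":0,"ty":0,"tz":0,"ax":0,"ay":0,"az":0,"grip":-1}]'
python3 -m jog '[{"tx":0,"ty":0,"tz":-1,"ax":0,"ay":0,"az":0,"grip":-1},{"tx":0,"ty":0,"tz":-2,"ax":0,"ay":0,"az":0,"grip":-1},{"tx":0,"ty":0,"tz":-3,"ax":0,"ay":0,"az":0,"grip":-1},{"tx":0,"ty":0,"tz":-3,"ax":0,"ay":0,"az":0,"grip":-1},{"tx":0,"ty":0,"tz":-3,"ax":0,"ay":0,"az":0,"grip":-1},{"tx":0,"ty":0,"tz":-2,"ax":0,"ay":0,"az":0,"grip":-1},{"tx":0,"ty":0,"tz":0,"ax":0,"ay":0,"az":0,"grip":-1},{"tx":0,"ty":0,"tz":0,"ax":0,"ay":0,"az":0,"grip":-1}]'
python3 - <<'E'
from h import *
import pickle
where();w=cap("wrist","w14.png");pickle.dump(w,open("w14.pkl","wb"));cap("side","d3.png")
hsv=cv2.cvtColor(w["im"],cv2.COLOR_BGR2HSV)
for lo,hi in(((2,120,50),(16,255,255)),((35,12,50),(95,255,255))):
    m=cv2.inRange(hsv,lo,hi);m[:120]=0;m[370:]=0;m[:,:220]=0;m[:,430:]=0
    for k in cv2.findContours(m,0,2)[0]:
        if cv2.contourArea(k)>20:
            o,d=ray(w,k.reshape(-1,2).astype(float))
            q=o+d*(((O-o)@RC[:,2])/(d@RC[:,2]))[:,None];q=(q-O)@RC*1000;print(lo,cv2.contourArea(k),cv2.boundingRect(k),q.min(0).round(1)[:2],q.max(0).round(1)[:2])
A=cv2.resize(w["im"][140:380,220:420],(500,600));B=cv2.resize(cv2.imread("pics/d3.png")[240:340,255:330],(300,400))
o=np.zeros((600,800,3),np.uint8);o[:,:500]=A;o[:400,500:]=B;cv2.imwrite("pics/c4.png",o)
E
```

```text
t: 27.95
tcp_pos: [0.4498, 0.1995, 0.1479]
tcp_rot: [[-0.905, -0.052, 0.422], [-0.047, 0.999, 0.022], [-0.423, 0.0, -0.906]]
force: [-5.7, -2.6, 4.6]
width: 0.0591
finger_force: 30.0
tcp in cassette mm [-0.4  0.1  3.4] force in cass [-3.3 -2.3  6.7] w 0.0591 ff 30.00208407640457
t: 28.45
tcp_pos: [0.4503, 0.1997, 0.1481]
tcp_rot: [[-0.904, -0.052, 0.423], [-0.047, 0.999, 0.023], [-0.424, 0.001, -0.906]]
force: [0.3, -0.4, -0.1]
width: 0.088
finger_force: 0.0
t: 29.12
tcp_pos: [0.3908, 0.1965, 0.2758]
tcp_rot: [[-0.904, -0.052, 0.425], [-0.047, 0.999, 0.024], [-0.426, 0.001, -0.905]]
force: [0.1, 0.3, 0.1]
width: 0.0882
finger_force: 0.0
tcp in cassette mm [1.000e-01 2.000e-01 1.443e+02] force in cass [0.1 0.3 0.1] w 0.0882 ff 0.0
(2, 120, 50) 3840.5 (261, 334, 115, 36) [ 82.3 -42. ] [111.9  41.2]
(2, 120, 50) 494.5 (305, 262, 28, 21) [26.9 -9.5] [41.7  9. ]
(2, 120, 50) 274.0 (305, 174, 28, 12) [-32.7  -8.6] [-25.7   8.5]
(35, 12, 50) 6088.0 (274, 174, 92, 91) [-32.7 -29.1] [28.4 30.5]
```

View pics/c4.png

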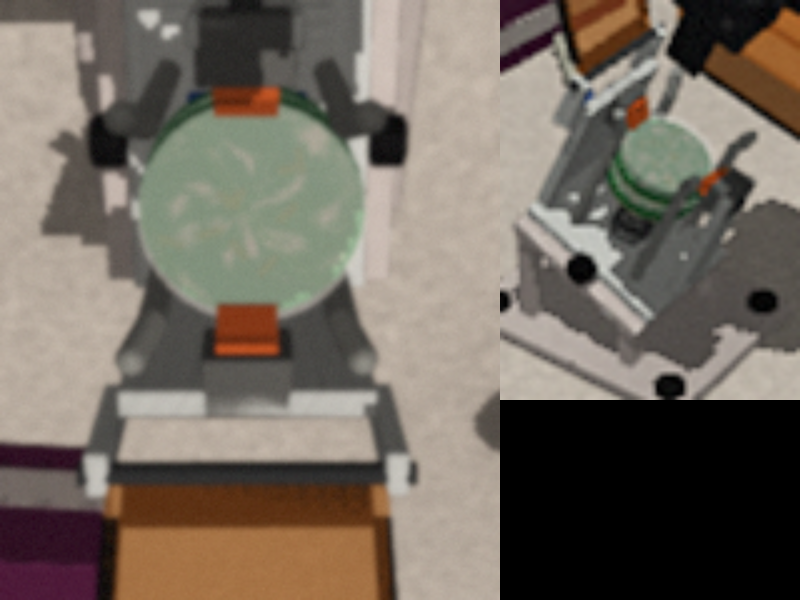

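The picture shows both orange catches over the dish rim at (247,100) and (247,330). Two stacked green bands show in the side view, so both dishes are caught. Now the lid: plan the path behind it.

```bash

python3 -m jog '[{"tx":0,"ty":0,"tz":-3,"ax":0,"ay":6.2,"az":0,"grip":1},{"tx":0,"ty":0,"tz":-3,"ax":0,"ay":6.2,"az":0,"grip":1},{"tx":0,"ty":0,"tz":-3,"ax":0,"ay":6.2,"az":0,"grip":1},{"tx":0,"ty":0,"tz":-3,"ax":0,"ay":6.4,"az":0,"grip":1},{"tx":0,"ty":0,"tz":-3,"ax":0,"ay":0,"az":0,"grip":1},{"tx":0,"ty":0,"tz":-1,"ax":0,"ay":0,"az":0,"grip":1},{"tx":0,"ty":0,"tz":0,"ax":0,"ay":0,"az":0,"grip":1},{"tx":0,"ty":0,"tz":0,"ax":0,"ay":0,"az":0,"grip":1}]'
cat >> h.py <<'E'
H=O+RC@[.058,0,.033]
def lidtcp(th,r=.1,extra=0):
    d=RC@[-np.cos(th),0,np.sin(th)];n=RC@[np.sin(th),0,np.cos(th)]
    u=np.array([np.cos(np.radians(3)),np.sin(np.radians(3)),0])
    return H+r*d+n*(.006+.009*abs(n@u)+extra)+[0,0,.025]
E
python3 - <<'E'
from h import *
print("H",H,"lid tip 2.2,2.5",[H+RC@[-.112*np.cos(t),0,.112*np.sin(t)] for t in(2.2,2.5)])
for t in(2.1,1.9,1.6,1.3,1.0,.7,.4,.2,0): print(t,lidtcp(t).round(3))
to([.6,H[1],.44],down(183))
import pickle
a,b=pickle.load(open("v0.pkl","rb"))
print("wash",plane(a,[[470,297]],.2),"glove",plane(a,[[315,330]],.075))
E
```

```text
t: 29.88
tcp_pos: [0.3592, 0.1946, 0.4209]
tcp_rot: [[-0.998, -0.051, 0.024], [-0.051, 0.999, 0.001], [-0.024, -0.0, -1.0]]
force: [-0.1, 0.2, -0.7]
width: 0.0366
finger_force: 0.0
H [0.49016652 0.20152119 0.19942002] lid tip 2.2,2.5 [array([0.51160502, 0.20264473, 0.3093433 ]), array([0.54308753, 0.20429466, 0.29808954])]
2.1 [0.514 0.203 0.323]
1.9 [0.494 0.202 0.325]
1.6 [0.464 0.2   0.322]
1.3 [0.435 0.199 0.309]
1.0 [0.412 0.197 0.287]
0.7 [0.396 0.197 0.259]
0.4 [0.39  0.196 0.227]
0.2 [0.391 0.196 0.209]
0 [0.396 0.197 0.191]
now [0.3592 0.1946 0.4209] shift cm (before turning) [-24.12  -0.53  -1.33] turn [-0.01  1.4  -0.08] shift cm (after turning) [-24.08  -0.57  -1.91]
wash [[0.71766739 0.36145883 0.2       ]] glove [[0.76049903 0.01213167 0.075     ]]
```

```bash

python3 -m jog '[{"tx":-3,"ty":0,"tz":-0.2,"ax":0,"ay":1.4,"az":0,"grip":1},{"tx":-3.6,"ty":-0.1,"tz":0,"ax":0,"ay":0,"az":0,"grip":1},{"tx":-3.6,"ty":-0.1,"tz":0,"ax":0,"ay":0,"az":0,"grip":1},{"tx":-3.6,"ty":-0.1,"tz":0,"ax":0,"ay":0,"az":0,"grip":1},{"tx":-3.6,"ty":-0.1,"tz":0,"ax":0,"ay":0,"az":0,"grip":1},{"tx":-3.6,"ty":-0.1,"tz":0,"ax":0,"ay":0,"az":0,"grip":1},{"tx":-3.2,"ty":0,"tz":0,"ax":0,"ay":0,"az":0,"grip":1},{"tx":0,"ty":0,"tz":0,"ax":0,"ay":0,"az":0,"grip":1}]'
python3 -m jog '[{"tx":0,"ty":0,"tz":0,"ax":0,"ay":0,"az":0,"grip":1},{"tx":0,"ty":0,"tz":0,"ax":0,"ay":0,"az":0,"grip":1},{"tx":0,"ty":0,"tz":0,"ax":0,"ay":0,"az":0,"grip":1}]'
python3 -c "
from h import *
to([.6,H[1],.3],down(183))"
```

```text
t: 30.55
tcp_pos: [0.6057, 0.2013, 0.4181]
tcp_rot: [[-0.999, -0.049, -0.007], [-0.049, 0.999, -0.001], [0.007, -0.001, -1.0]]
force: [0.5, -0.3, -1.6]
width: 0.0004
finger_force: 0.0
t: 30.8
tcp_pos: [0.5997, 0.2022, 0.4261]
tcp_rot: [[-0.999, -0.052, 0.002], [-0.052, 0.999, 0.0], [-0.002, 0.0, -1.0]]
force: [0.2, -0.3, -0.7]
width: 0.0002
finger_force: 0.0
now [0.5997 0.2022 0.4261] shift cm (before turning) [-0.   -0.07 12.61] turn [ 0.01  0.13 -0.04] shift cm (after turning) [-0.03 -0.07 12.61]
```

Descend behind the lid, then push toward the robot in short steps.

```bash

python3 -m jog '[{"tx":0,"ty":0,"tz":3,"ax":0,"ay":0,"az":0,"grip":1},{"tx":0,"ty":0,"tz":3.5,"ax":0,"ay":0,"az":0,"grip":1},{"tx":0,"ty":0,"tz":3,"ax":0,"ay":0,"az":0,"grip":1},{"tx":0,"ty":0,"tz":2.5,"ax":0,"ay":0,"az":0,"grip":1},{"tx":0,"ty":0,"tz":0.5,"ax":0,"ay":0,"az":0,"grip":1},{"tx":0,"ty":0,"tz":0,"ax":0,"ay":0,"az":0,"grip":1},{"tx":0,"ty":0,"tz":0,"ax":0,"ay":0,"az":0,"grip":1}]'
python3 -m jog '[{"tx":1.5,"ty":0,"tz":0,"ax":0,"ay":0,"az":0,"grip":1},{"tx":1.5,"ty":0,"tz":0,"ax":0,"ay":0,"az":0,"grip":1},{"tx":1.5,"ty":0,"tz":0,"ax":0,"ay":0,"az":0,"grip":1},{"tx":1.5,"ty":0,"tz":0,"ax":0,"ay":0,"az":0,"grip":1},{"tx":1.5,"ty":0,"tz":0,"ax":0,"ay":0,"az":0,"grip":1},{"tx":0,"ty":0,"tz":0,"ax":0,"ay":0,"az":0,"grip":1}]'
python3 -c "
from h import *
where();to(lidtcp(1.9),down(183))"
```

```text
t: 31.38
tcp_pos: [0.6009, 0.2021, 0.303]
tcp_rot: [[-0.999, -0.051, 0.005], [-0.051, 0.999, 0.001], [-0.005, 0.0, -1.0]]
force: [-0.1, -1.0, 0.8]
width: 0.0003
finger_force: 0.0
t: 31.88
tcp_pos: [0.525, 0.1985, 0.3035]
tcp_rot: [[-0.999, -0.052, 0.006], [-0.052, 0.999, 0.001], [-0.006, 0.001, -1.0]]
force: [0.5, -0.2, 0.6]
width: 0.0003
finger_force: 0.0
tcp in cassette mm [133.3  -4.8 112.7] force in cass [ 0.7 -0.3  0.3] w 0.0003 ff 0.0
now [0.525  0.1985 0.3035] shift cm (before turning) [ 3.03  0.48 -2.22] turn [ 0.04  0.36 -0.02] shift cm (after turning) [ 3.04  0.48 -2.2 ]
```

```bash

python3 -m jog '[{"tx":1.5,"ty":0.1,"tz":-0.3,"ax":0,"ay":0,"az":0,"grip":1},{"tx":1.5,"ty":0.1,"tz":-0.4,"ax":0,"ay":0,"az":0,"grip":1},{"tx":1.5,"ty":0,"tz":-0.3,"ax":0,"ay":0,"az":0,"grip":1},{"tx":1.5,"ty":0,"tz":0,"ax":0,"ay":0,"az":0,"grip":1},{"tx":1.5,"ty":0,"tz":0.3,"ax":0,"ay":0,"az":0,"grip":1},{"tx":0,"ty":0,"tz":0,"ax":0,"ay":0,"az":0,"grip":1}]'
python3 -c "
from h import *
where();to(lidtcp(1.3),down(183));to(lidtcp(1.0),down(183));s=cap('side','d4.png');cap('scene','s4.png')"
```

```text
t: 32.38
tcp_pos: [0.4504, 0.1965, 0.3089]
tcp_rot: [[-0.999, -0.052, 0.004], [-0.052, 0.999, 0.001], [-0.005, 0.0, -1.0]]
force: [0.1, -0.2, 0.1]
width: 0.0007
finger_force: 0.0
tcp in cassette mm [ 68.   -2.9 149.1] force in cass [ 0.1 -0.2  0. ] w 0.0007 ff 0.0
now [0.4504 0.1965 0.3089] shift cm (before turning) [1.52 0.29 0.  ] turn [ 0.03  0.26 -0.04] shift cm (after turning) [1.52 0.29 0.01]
now [0.4504 0.1965 0.3089] shift cm (before turning) [3.89 0.29 2.17] turn [ 0.03  0.26 -0.04] shift cm (after turning) [3.88 0.29 2.19]
```

```bash
python3 - <<'E'
from h import *
import pickle
for nm,(x0,x1,y0,y1) in(("d0",(240,345,180,300)),("d4",(240,345,180,300)),("s0",(350,450,170,290)),("s4",(350,450,170,290))):
    h=cv2.cvtColor(cv2.imread(f"pics/{nm}.png"),cv2.COLOR_BGR2HSV);m=cv2.inRange(h,(4,90,60),(20,255,255))[y0:y1,x0:x1]
    n,_,s,c=cv2.connectedComponentsWithStats(m);print(nm,[((v[:5]+[x0,y0,0,0,0]).tolist()) for v in s[1:] if v[4]>25])
a,b=pickle.load(open("v0.pkl","rb"))
for t in(2.3,1.5,1.3,1.1):
    P=[H+RC@[-r*np.cos(t),y,r*np.sin(t)] for r in(.01,.09) for y in(-.03,.03)];print(t,"side",proj(b,P).round().tolist(),"scene",proj(a,P).round().tolist())
E
```

```text
d0 [[341, 181, 4, 10, 28], [267, 211, 26, 48, 751], [331, 221, 14, 23, 227], [286, 264, 7, 8, 37]]
d4 [[341, 181, 4, 13, 34], [278, 190, 11, 5, 31], [283, 230, 20, 22, 105], [299, 235, 46, 42, 1127], [286, 264, 6, 8, 34], [304, 281, 9, 8, 28]]
s0 [[383, 200, 28, 13, 299]]
s4 [[381, 177, 27, 37, 757]]
2.3 side [[290.0, 246.0], [274.0, 256.0], [282.0, 215.0], [265.0, 225.0]] scene [[382.0, 212.0], [406.0, 212.0], [387.0, 201.0], [412.0, 201.0]]
1.5 side [[292.0, 247.0], [277.0, 258.0], [305.0, 226.0], [289.0, 237.0]] scene [[382.0, 210.0], [405.0, 210.0], [384.0, 180.0], [408.0, 180.0]]
1.3 side [[293.0, 248.0], [277.0, 258.0], [311.0, 232.0], [295.0, 243.0]] scene [[382.0, 210.0], [405.0, 210.0], [383.0, 179.0], [407.0, 178.0]]
1.1 side [[293.0, 248.0], [278.0, 259.0], [315.0, 238.0], [299.0, 249.0]] scene [[381.0, 210.0], [405.0, 210.0], [381.0, 178.0], [405.0, 178.0]]
```

The lid has come over to about 1.4 rad. Continue down the arc.

```bash

python3 -m jog '[{"tx":1.5,"ty":0.1,"tz":0.2,"ax":0,"ay":0.2,"az":0,"grip":1},{"tx":1.2,"ty":0.1,"tz":0.9,"ax":0,"ay":0,"az":0,"grip":1},{"tx":1.2,"ty":0.1,"tz":1.1,"ax":0,"ay":0,"az":0,"grip":1},{"tx":0.8,"ty":0,"tz":1.4,"ax":0,"ay":0,"az":0,"grip":1},{"tx":0.8,"ty":0,"tz":1.4,"ax":0,"ay":0,"az":0,"grip":1},{"tx":0.3,"ty":0,"tz":1.6,"ax":0,"ay":0,"az":0,"grip":1},{"tx":0.3,"ty":0,"tz":1.6,"ax":0,"ay":0,"az":0,"grip":1},{"tx":0,"ty":0,"tz":0,"ax":0,"ay":0,"az":0,"grip":1}]'
python3 -c "
from h import *
where();to(lidtcp(.4),down(183));to(lidtcp(.2),down(183));to(lidtcp(0),down(183))"
```

```text
t: 33.15
tcp_pos: [0.3899, 0.1961, 0.2237]
tcp_rot: [[-0.999, -0.051, -0.005], [-0.051, 0.999, -0.001], [0.005, -0.0, -1.0]]
force: [0.1, 0.1, 0.2]
width: 0.0004
finger_force: 0.0
tcp in cassette mm [-22.8  -0.2  97.4] force in cass [0.2 0.1 0.2] w 0.0004 ff 0.0
now [0.3899 0.1961 0.2237] shift cm (before turning) [-0.03  0.02 -0.35] turn [-0.02 -0.27 -0.08] shift cm (after turning) [-0.03  0.02 -0.35]
now [0.3899 0.1961 0.2237] shift cm (before turning) [-0.14  0.02  1.48] turn [-0.02 -0.27 -0.08] shift cm (after turning) [-0.13  0.02  1.48]
now [0.3899 0.1961 0.2237] shift cm (before turning) [-0.58  0.02  3.26] turn [-0.02 -0.27 -0.08] shift cm (after turning) [-0.57  0.02  3.26]
```

```bash

python3 -m jog '[{"tx":-0.1,"ty":0,"tz":0.8,"ax":0,"ay":0,"az":0,"grip":1},{"tx":-0.1,"ty":0,"tz":0.8,"ax":0,"ay":0,"az":0,"grip":1},{"tx":-0.2,"ty":0,"tz":0.7,"ax":0,"ay":0,"az":0,"grip":1},{"tx":-0.2,"ty":0,"tz":0.5,"ax":0,"ay":0,"az":0,"grip":1},{"tx":0,"ty":0,"tz":0.3,"ax":0,"ay":0,"az":0,"grip":1},{"tx":0,"ty":0,"tz":0.1,"ax":0,"ay":0,"az":0,"grip":1},{"tx":0,"ty":0,"tz":0,"ax":0,"ay":0,"az":0,"grip":1}]'
python3 -c "
from h import *
where();to(lidtcp(0),down(183))"
```

```text
t: 33.73
tcp_pos: [0.3958, 0.1965, 0.1932]
tcp_rot: [[-0.999, -0.051, -0.002], [-0.051, 0.999, 0.0], [0.002, 0.0, -1.0]]
force: [0.4, 0.2, -0.6]
width: 0.0003
finger_force: 0.0
tcp in cassette mm [-30.2  -0.1  67.3] force in cass [ 0.1  0.2 -0.7] w 0.0003 ff 0.0
now [0.3958 0.1965 0.1932] shift cm (before turning) [0.03 0.01 0.22] turn [ 0.01 -0.09 -0.07] shift cm (after turning) [0.03 0.01 0.22]
```

```bash

python3 -m jog '[{"tx":0,"ty":0,"tz":0.2,"ax":0,"ay":0,"az":0,"grip":1},{"tx":0,"ty":0,"tz":0.1,"ax":0,"ay":0,"az":0,"grip":1},{"tx":0,"ty":0,"tz":0,"ax":0,"ay":0,"az":0,"grip":1}]'
python3 -c "
from h import *
where()"
python3 -m jog '[{"tx":0,"ty":0,"tz":0.15,"ax":0,"ay":0,"az":0,"grip":1},{"tx":0,"ty":0,"tz":0,"ax":0,"ay":0,"az":0,"grip":1}]'
python3 -c "
from h import *
where()"
```

```text
t: 33.98
tcp_pos: [0.3958, 0.1965, 0.1903]
tcp_rot: [[-0.999, -0.051, -0.001], [-0.051, 0.999, 0.0], [0.001, 0.0, -1.0]]
force: [0.3, -0.1, 0.6]
width: 0.0003
finger_force: 0.1
tcp in cassette mm [-31.5  -0.   64.7] force in cass [ 0.6 -0.1  0.4] w 0.0003 ff 0.14282131676736753
t: 34.15
tcp_pos: [0.3961, 0.1966, 0.1891]
tcp_rot: [[-0.999, -0.051, -0.0], [-0.051, 0.999, 0.0], [0.0, 0.0, -1.0]]
force: [0.6, -0.6, 3.4]
width: 0.0007
finger_force: 1.7
tcp in cassette mm [-31.7  -0.   63.5] force in cass [ 1.9 -0.6  2.8] w 0.0007 ff 1.6961734386859462
```

```bash

python3 -m jog '[{"tx":0,"ty":0,"tz":0.15,"ax":0,"ay":0,"az":0,"grip":1},{"tx":0,"ty":0,"tz":0.1,"ax":0,"ay":0,"az":0,"grip":1},{"tx":0,"ty":0,"tz":0,"ax":0,"ay":0,"az":0,"grip":1}]'
python3 -c "
from h import *
where()"
python3 -m jog '[{"tx":0,"ty":0,"tz":-1,"ax":0,"ay":0,"az":0,"grip":1},{"tx":0,"ty":0,"tz":-3,"ax":0,"ay":0,"az":0,"grip":1},{"tx":0,"ty":0,"tz":-4,"ax":0,"ay":0,"az":0,"grip":1},{"tx":2,"ty":0,"tz":-4,"ax":0,"ay":0,"az":0,"grip":1},{"tx":2,"ty":0,"tz":-4,"ax":0,"ay":0,"az":0,"grip":1},{"tx":2,"ty":0,"tz":-2,"ax":0,"ay":0,"az":0,"grip":1},{"tx":0,"ty":0,"tz":0,"ax":0,"ay":0,"az":0,"grip":1},{"tx":0,"ty":0,"tz":0,"ax":0,"ay":0,"az":0,"grip":1}]'
python3 - <<'E'
from h import *
w=cap("wrist","w15.png");b=cap("side","d5.png")
for t in(0,.06,.15):
    P=[H+RC@[-r*np.cos(t)+.006*np.sin(t),y,r*np.sin(t)+.006*np.cos(t)] for r in(.005,.093) for y in(-.035,.035)];print(t,"side",proj(b,P).round(1).tolist(),"wrist",proj(w,P).round(1).tolist())
for c,(x0,x1,y0,y1) in((w,(180,460,60,420)),(b,(255,330,225,300))):
    h=cv2.cvtColor(c["im"],cv2.COLOR_BGR2HSV);m=cv2.inRange(h,(4,70,50),(22,255,255))[y0:y1,x0:x1]
    k=max(cv2.findContours(m,0,2)[0],key=cv2.contourArea);print(cv2.contourArea(k),cv2.boundingRect(k),(x0,y0),cv2.approxPolyDP(k,5,True).reshape(-1,2).tolist())
E
```

```text
t: 34.4
tcp_pos: [0.3964, 0.1967, 0.1882]
tcp_rot: [[-0.999, -0.051, 0.001], [-0.051, 0.999, 0.0], [-0.001, 0.0, -1.0]]
force: [-5.8, -1.7, 19.7]
width: 0.0009
finger_force: 10.1
tcp in cassette mm [-31.8   0.1  62.5] force in cass [ 3.  -1.4 20.4] w 0.0009 ff 10.067907040938735
t: 35.07
tcp_pos: [0.3387, 0.1937, 0.3612]
tcp_rot: [[-0.999, -0.052, 0.001], [-0.052, 0.999, 0.0], [-0.001, 0.0, -1.0]]
force: [0.0, 0.3, -0.2]
width: 0.0006
finger_force: 0.0
0 side [[294.4, 248.3], [276.2, 260.9], [321.3, 271.8], [304.0, 285.8]] wrist [[275.5, 393.9], [363.6, 393.8], [276.7, 282.5], [362.1, 282.4]]
0.06 side [[294.3, 248.1], [276.1, 260.8], [322.0, 270.2], [304.6, 284.1]] wrist [[275.4, 394.5], [363.6, 394.4], [276.0, 283.1], [362.8, 282.9]]
0.15 side [[294.2, 247.9], [276.0, 260.5], [322.8, 267.7], [305.4, 281.6]] wrist [[275.4, 395.4], [363.7, 395.2], [274.8, 284.8], [363.8, 284.7]]
1566.5 (101, 218, 78, 107) (180, 60) [[102, 218], [101, 244], [118, 233], [140, 238], [142, 324], [142, 238], [177, 238], [177, 219]]
677.5 (44, 10, 31, 38) (255, 225) [[46, 15], [44, 25], [74, 47], [74, 18], [61, 17], [61, 10]]
```

```bash
python3 -c "
from bench import bot
print(bot.job_done())"
```

```text
the job is handed in; nothing more can be done
None
```

The job is handed in (no verdict came back): the shade stands mouth down beside the stand, both dishes are caught in the cassette (catches seen out over the rim), and the lid was pressed to a firm stop at about 20 N, though I did not confirm its shut angle from the images.

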